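# Lift the sagging gate bolt over its bent keeper and hold the sample guard ajar

### The arm

A 6-joint arm with a two-finger parallel gripper is mounted at the origin on the work surface. World frame = base frame: x ahead of the robot, y to its left, z up, the work surface at z = 0. Lengths are in m, angles in degrees, forces in N, time in s.
With the tool pointing down it reaches from about 0.3 to 0.85 m from the base axis. Payload 4.2 kg.
Tool frame: the origin (TCP) lies midway between the tips of the shut fingers; the grasp point (between the pads) lies 19 mm behind it; x points along the fingers, z is the direction in which the jaws open and shut, and the axes are right-handed (so a half turn about x gives the same grasp; the last joint's range is limited). The gripper opens to 91 mm and grips with 3 to 60 N. Pads are 32 mm wide; open, the fingers measure 118 mm over their backs; the gripper's body (76 mm by 178 mm) begins 60 mm behind the grasp point.
Start: joints at [66.921, 18.312, 89.639, -0, 72.044, -1.146], TCP at [0.215, 0.533, 0.191] pointing down, gripper open.
Joint ranges: [-177.97, 177.97], [-48.28, 115.42], [12.27, 149.76], [-77.06, 257.06], [2.81, 150.46], [-146.56, 146.56]. Speed limits (degrees/s): [147.25, 147.25, 180, 180, 180, 180].

### API

Orientations are given as [roll, pitch, yaw] about the fixed x, y, z axes, in that order (R = Rz(yaw) Ry(pitch) Rx(roll)).
In Python, from rig import observe, camera, finish_job gives the robot as it stands.
- The arm moves only by the tool arm_command, never from a script. Its argument "plan" is a list of rows, each an object of numbers: "x", "y", "z": the shift along the tool's x, y, z in m; "rx", "ry", "rz": the turn, a rotation vector about the tool's x, y, z in rad; "claw": the gripper's target within -1 to 1 (fully open at 1, half-way at 0, shut at -1). In form: [{"x": .., "y": .., "z": .., "rx": .., "ry": .., "rz": .., "claw": ..}, ...]. A call has 1 to 12 rows; each row is the pose to reach, as a shift and turn from the pose commanded when the call began, along the tool's axes at that moment; what a row does not reach only later rows make up. A row lasts 1/8 s, in which the tool goes at most 62.5 mm and 10.7 degrees, less where a joint would pass 70% of its speed; a pose out of reach is approached as far as the arm can. A call with a gripper value outside its range is refused whole. The fingers move at their own pace and stop on an object; "grip_force" is the grip in N (left out, the last holds). Time passes only in rows, so rows that repeat a pose let the fingers close. It gives the time, the measured TCP pose, the force and the opening at its end, in the units of the state.
- observe(): the state, without advancing time (a new reading comes with each control period).
- camera(name): name is "scene" or "top"; returns a dict with "pixels" (420x560x3 uint8, red, green, blue), "z_map" (420x560 float32, m along the optical axis (not along the pixel's ray), 0 where there is no reading), "camera_matrix" (3x3 intrinsics, pixels), "R" (3x3) and "t" (3): a world point X has camera coordinates R X + t. Camera axes: x right, y down, z forward; pixel columns grow to the right and rows downward; lengths in m; the calibration is good to about 2 mm. A picture is of the moment at which its call begins.
- finish_job(): hands the job in, once; it reports no verdict.
The state is a dict: "time_s": time; "q": joint angles; "dq": joint speeds; "joint_efforts": joint torques, N m; "eef_pos": TCP position; "eef_rot": TCP orientation; "force": force on the tool from outside, world axes, zero at the start; "torque": the same for the moment, N m; "gripper_width": opening from 0.0 (shut) to 1.0 (fully open).
Only numpy, scipy, OpenCV 4.12 (cv2) and the standard library are available. Lean on these libraries where they do the work, as an engineer would, in place of code of your own. Each camera call takes 0.05 s, during which the arm holds its last target.

### The job

Lever up the orange flap over the gate's bolt with the spatula (not with the fingers) until it flips fully back, and lay the spatula back across the teal box. Then take the bolt's red knob, lift the sagging bolt over the bent-up lip of its keeper while pulling it fully back, and with the knob swing the self-closing gate towards the robot until it stands a hand's width (about 80 mm) ajar. Finish while still holding the knob, bolt drawn back and gate standing still ajar; do not shove or tip the bottles, the beaker or the jar.

Things in the scene. Friction and masses are not known exactly. Their poses are not given: they have to be found in the camera images.
- guard: Fixed low acrylic pen for sample racks, about 390 mm wide (y) and 190 deep (x), at a yaw that varies. Origin on the bench right below the shut bolt's knob; x points away from the robot into the pen, y left along the shut gate, z up. The gate closes the front (x = 0): its vertical hinge is at guard (0, 220), its free stile edge at y = -60 mm.
- gate (a joint): Gate angle, rad: 0 closed, grows as the stile swings towards the robot (to 1.2). A spring always pulls it shut, about 2 to 3 N at the knob; let go, it closes.
- gate_stile (a point): Point on the gate's free edge, 280 mm from the gate hinge, 50 mm above the bench; axes as the guard's when closed. On the gate, round the bolt and moving with it, is a tray: top 90 mm above the bench, guard y -60 to 115, x -49 to 49, with a 4 mm front fascia at x = -45, 150 mm high above the bench.
- keeper_lip (a point): Middle of the top edge of the keeper's bent-up lip, 10 mm above tray level (100 above the bench), guard (0, -72). The keeper is an open-topped steel channel fixed on an aluminium post right of the gate (guard y -126 to -70): lip 4 mm thick across its gate end, side cheeks 13 mm either side of the bolt's line, 135 mm above the bench.
- bolt: Brass barrel bolt along the top of the gate, 165 mm long, 12 thick, 100 to 200 g, with a red upright knob; slides and lifts loosely in two straps (43 mm above the tray). Its end block (20 wide, 14 long, 22 high) sits in the keeper and hangs behind the lip, too low to pass it until lifted. Origin on the tray top (90 mm above the bench) below the knob.
- knob_mid (a point): Grip point of the red knob, 148 mm above the bench with the bolt sagged (58 above the tray). The knob is an upright round post 18 mm across, 24 to 74 mm above the tray, clear of the straps from 43 mm up. Grip from above, fingers closing along the bolt (over 30 mm of room to fascia and flap posts front and back). Moves with bolt and gate.
- bolt_draw (a joint): How far the bolt is pulled back towards the gate hinge (guard +y while closed), m: 0 fully shot (starts at 0 to 0.004), stop at 0.030. Sagged, it jams on the lip at about 0.006; the end block is clear of the keeper and the gate free at 0.024; fully back is 0.025 or more. Friction about 1 N.
- bolt_lift (a joint): How far the bolt is lifted, m: 0 sagged (its weight puts it there), stop at 0.016. The end block passes over the lip when lifted more than about 0.009; keep it lifted until drawn 0.024.
- flap: Orange flat flap over the bolt, 105 mm from hinge to front edge, 170 wide, 4 thick. Origin on its hinge line (along guard y), mid-width, level with its underside: guard (45, 27.5, 170) mm while the gate is closed. Its x points from the front edge to the hinge.
- flap_edge (a point): Middle of the flap's front edge, on the underside: guard (-60, 27.5, 170) mm when shut. It overhangs the fascia by 13 mm, with a 20 mm high gap between fascia top and flap, so a blade can go in under it, level, from the robot's side.
- flap_hinge (a joint): Flap angle, rad: 0 shut; the front edge rises and swings away from the robot as it grows; stop at 2.7. Light (about 0.1 N at the edge). Spring assisted: below about 0.9 it falls shut, above about 1.0 it flips back by itself to 2.7 and stays.
- spatula_mid (a point): Middle of the handle of the loose bench spatula (about 60 g). Handle: black bar 90 x 14 x 14 mm along the spatula's x. Blade: steel, 18 wide, 3 thick, at half the handle's height, reaching 115 mm ahead (+x) of this point. z is up as it lies.
- spatula_tip (a point): Tip of the blade at mid thickness, 115 mm along +x from the middle of the handle.
- spatula: The spatula itself; origin under the middle of the handle.
- tip_box: Fixed teal box 110 (x) x 80 (y) x 35 mm high; on it two ridges along y, 12 high, 8 thick, 70 long, at x = -36 and 36 mm. The spatula lies across them, near the centre, about along x: handle underside 47, middle 54 mm above the bench; between the ridges fingers fit beside the handle. Origin at the centre of its underside.
- media_bottle: round bottle with red contents and blue cap, 72 mm across, about 150 high; bystander, stands to the right beyond the guard. Origin at the centre of its underside.
- amber_bottle: round amber bottle with red cap, 68 mm across, about 160 high; bystander. Origin at the centre of its underside.
- beaker: yellow open beaker, 100 mm across, 100 high; bystander, left of the guard. Origin at the centre of its underside.
- white_jar: white jar, 60 mm across, 75 high; bystander, left. Origin at the centre of its underside.
Mind the look-alikes: they are no part of the job. There is more than one size of the spatula; the job needs the smallest.

How it is judged (in metres and radians):
On the way, in this order (a step that is already met when the one before it is completed fails the run):
1. the flap is being levered up by the spatula (value of joint flap_hinge above 0.2 rad and contact force between spatula and flap above 0.03 N).
2. the flap has flipped back (value of joint flap_hinge above 2 rad), for 0.2 s.
3. the bolt is drawn back, gate still shut or just freed, held by the knob (value of joint bolt_draw above 0.0245 m and value of joint gate below 0.15 rad and contact force between the fingers and bolt above 1 N), for 0.05 s.
At the end, for the whole second after the job is handed in: Gate still at 0.18 to 0.42 rad (stile 50 to 117 mm ajar), fingers holding the bolt (over 1 N), bolt drawn at least 22 mm, flap back beyond 2.0 rad; spatula at rest across the teal box, handle middle within 50 mm of the box centre and 45 to 68 mm above the bench, not held (value of joint gate between 0.18 and 0.42 rad and not (velocity of joint gate above 0.04 rad/s) and velocity of joint gate above -0.04 rad/s and value of joint bolt_draw above 0.022 m and contact force between the fingers and bolt above 1 N and value of joint flap_hinge above 2 rad and horizontal distance between spatula_mid and tip_box below 0.05 m and height (world z) of spatula_mid between 0.045 and 0.068 m and linear speed of spatula below 0.03 m/s and contact force between the fingers and spatula below 0.1 N); the arm keeps its last pose, push and grip.
It fails at once if the fingers push the flap up in place of the spatula (contact force between the fingers and flap above 1 N and value of joint flap_hinge below 1.2 rad).
It fails at once if a bystander is shoved more than 30 mm or tipped over (distance of any of media_bottle, amber_bottle, beaker, white_jar from where it was at the start of the episode above 0.03 m or angle between any of media_bottle, amber_bottle, beaker, white_jar's own z axis and vertical above 0.4 rad).
It also fails if it takes over 61 s, if anything falls off the work surface, if the arm or the gripper's body presses on something with over 40 N, if the wrist force passes 120 N, or if a joint passes its speed limit or range.

## Working session

There is one attempt and no reset: what is moved stays moved. The work goes in short steps, Python scripts to look and compute and a tool call to move; the robot and the scene stay as the last step left them, time stands still between calls to the robot, and variables do not carry over. Pictures are saved under pics/ and viewed, and the job is handed in when it is done.

Besides the shell and the picture viewer there is one more tool, called after "Request:" as name([rows], argument=value, ...), one row to a line, values as JSON. arm_command: Moves the arm, as the interface text tells. Its arguments: {"type":"object","properties":{"plan":{"type":"array"},"grip_force":{"type":"number"}},"required":["plan"]}

```bash
mkdir -p pics; ls; python3 - <<'E'
from rig import observe,camera
import cv2,numpy as np
s=observe();print({k:np.round(v,3) for k,v in s.items()})
for n in("scene","top"):
    c=camera(n);np.savez(f"{n}0.npz",**c);cv2.imwrite(f"pics/{n}0.png",cv2.resize(c["pixels"][:,:,::-1],(800,600),interpolation=cv2.INTER_CUBIC))
    print(n,c["camera_matrix"],c["R"],c["t"])
E
```

```text
pics
{'time_s': np.float64(0.0), 'q': array([ 6.6923e+01,  1.8351e+01,  8.9705e+01, -1.0000e-03,  7.2043e+01,
       -1.1450e+00]), 'dq': array([-0.003,  0.   , -0.019, -0.047,  0.002,  0.085]), 'joint_efforts': array([ -0.   , -41.248, -23.198,   0.073,   0.046,  -0.   ]), 'eef_pos': array([0.215, 0.533, 0.19 ]), 'eef_rot': array([ 179.342,   89.901, -112.59 ]), 'force': array([-0.468, -0.207,  0.73 ]), 'torque': array([ 0.048, -0.003,  0.019]), 'gripper_width': np.float64(1.004)}
scene [[493.48114705   0.         276.58133056]
 [  0.         493.48114705 213.80131515]
 [  0.           0.           1.        ]] [[-0.08062279  0.99665678  0.01323761]
 [ 0.83063842  0.07452208 -0.55180274]
 [-0.55094444 -0.0334922  -0.83386959]] [-0.02491756 -0.33445585  1.82520211]
top [[442.78040299   0.         280.68079471]
 [  0.         442.78040299 213.76641495]
 [  0.           0.           1.        ]] [[-0.02256221 -0.99973402 -0.00477863]
 [-0.99894039  0.02273556 -0.04001489]
 [ 0.04011289  0.00387074 -0.99918766]] [0.09845357 0.48562605 1.37431348]
```

View pics/scene0.png

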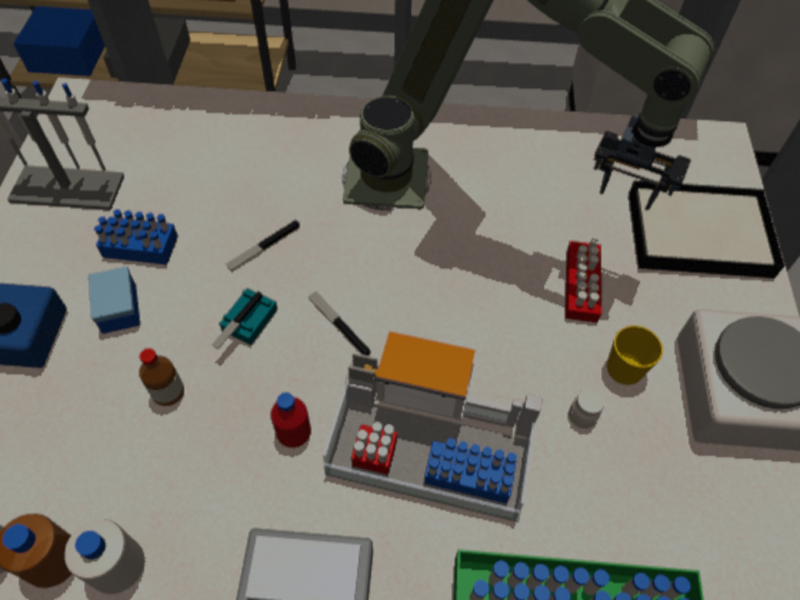

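View pics/top0.png

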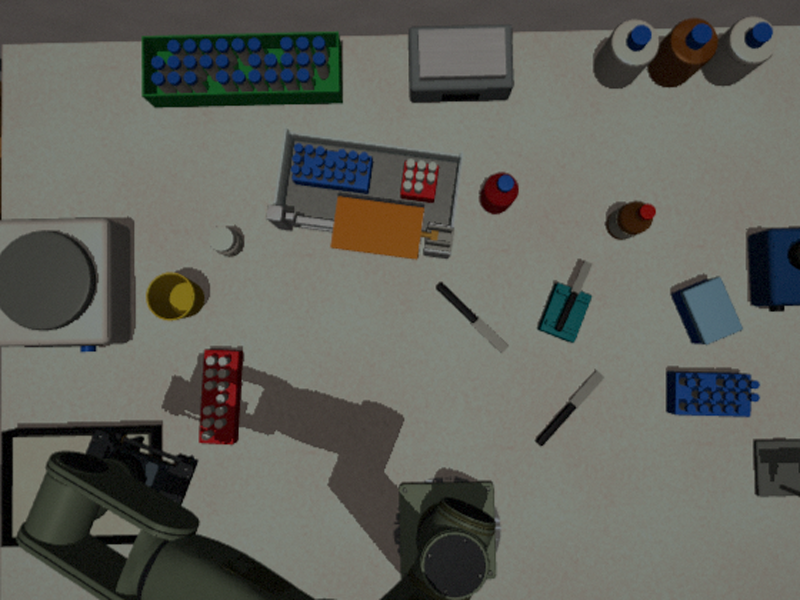

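Top view: there are three spatula look-alikes, at (575,295) on the teal box, (470,317) and (570,407). The one on the teal box fits the description; I'll check the sizes in crops.

```bash
cat > h.py <<'E'
import numpy as np,cv2
def load(f): return dict(np.load(f))
def px2w(c,u,v,z=None,world_z=None):
    K,R,t=c["camera_matrix"],c["R"],c["t"]
    d=np.linalg.solve(K,np.array([u,v,1.]))
    if world_z is not None:
        o=-R.T@t; r=R.T@d; return o+r*(world_z-o[2])/r[2]
    if z is None: z=c["z_map"][int(round(v)),int(round(u))]
    return R.T@(d*z-t)
def cloud(c):
    K,R,t=c["camera_matrix"],c["R"],c["t"];H,W=c["z_map"].shape
    u,v=np.meshgrid(np.arange(W),np.arange(H))
    d=np.stack([(u-K[0,2])/K[0,0],(v-K[1,2])/K[1,1],np.ones_like(u)],-1)*c["z_map"][...,None]
    return (d-t)@R
def w2px(c,X):
    p=c["R"]@np.asarray(X)+c["t"];p=c["camera_matrix"]@p;return p[:2]/p[2]
def crop(c,u0,u1,v0,v1,f,name):
    im=c["pixels"][v0:v1,u0:u1,::-1]; cv2.imwrite(name,cv2.resize(im,None,fx=f,fy=f,interpolation=cv2.INTER_CUBIC))
E
python3 - <<'E'
from h import *
t=load("top0.npz");s=load("scene0.npz")
crop(t,290,490,170,320,4,"pics/t_sp.png")
crop(t,180,340,85,195,5,"pics/t_g.png")
crop(s,130,290,140,260,5,"pics/s_sp.png")
crop(s,210,400,220,370,4,"pics/s_g.png")
E
```

```text
(no output)
```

View pics/t_sp.png

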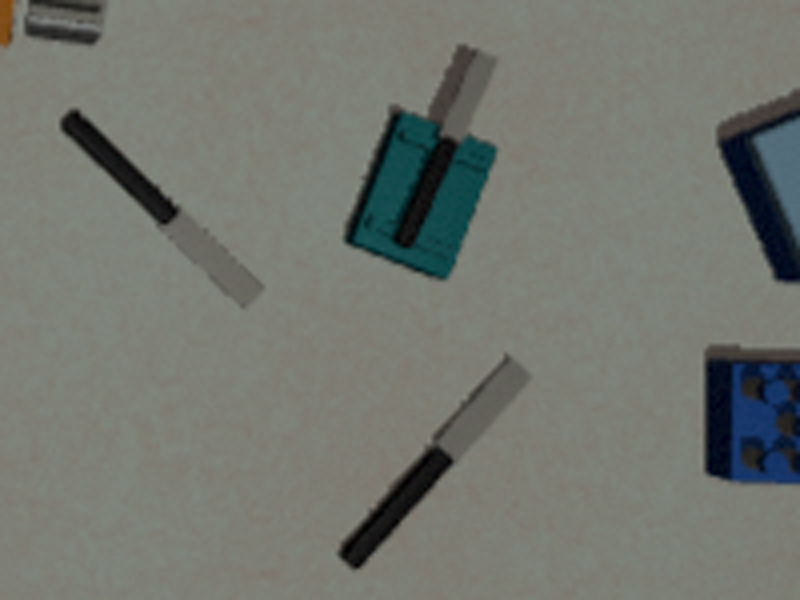

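View pics/t_g.png

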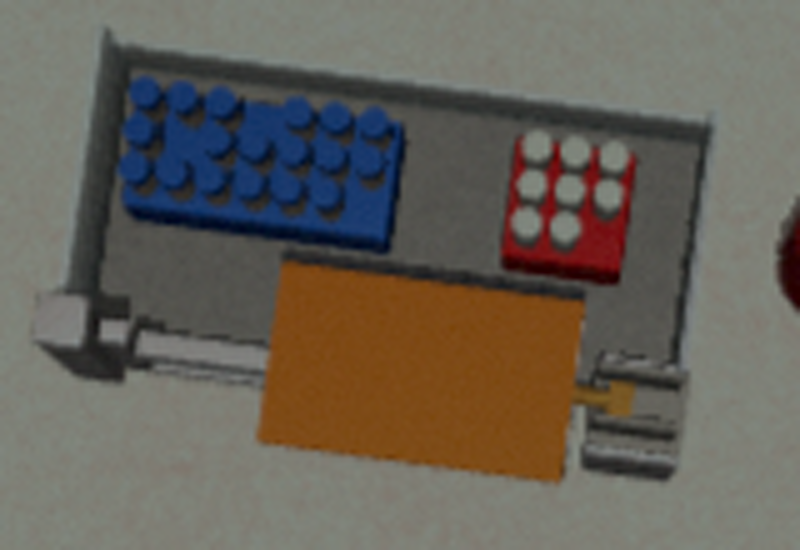

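View pics/s_sp.png

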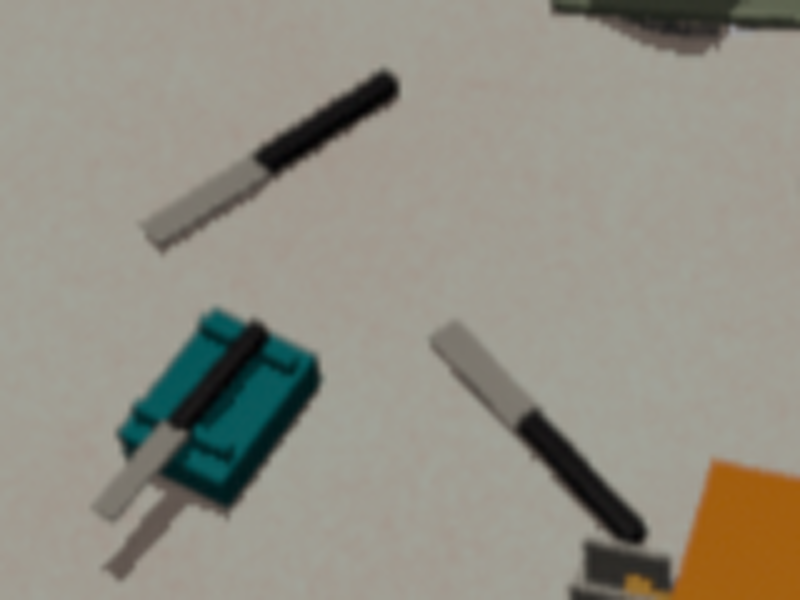

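View pics/s_g.png

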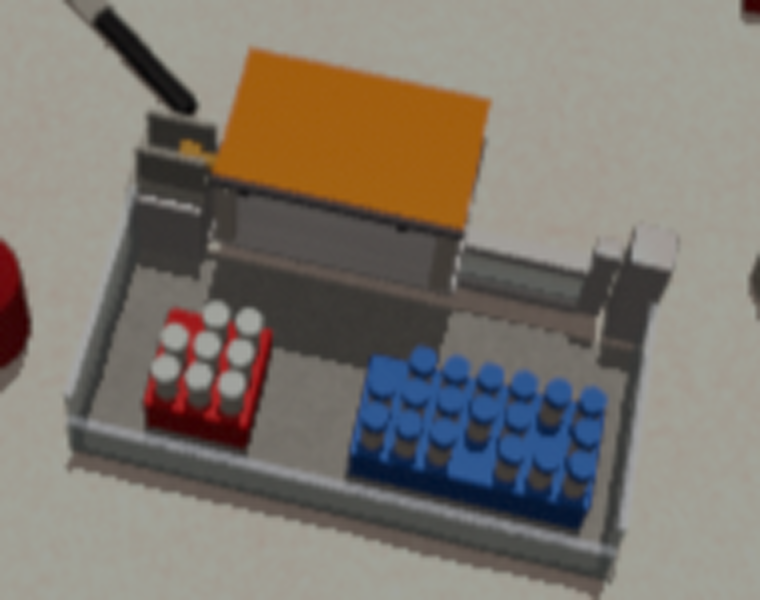

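The box spatula runs from its handle end at crop (405,243) through the handle front (447,140) to the tip at about (483,50). The flap corners in the guard crop are (285,258), (585,293), (560,482) and (260,440). Next I'll measure these.

```bash
python3 - <<'E'
from h import *
t=load("top0.npz");s=load("scene0.npz")
def P(u,v,f,ou,ov,z): return px2w(t,(u+.5)/f-.5+ou,(v+.5)/f-.5+ov,world_z=z)
sp=lambda u,v,z:P(u,v,4,290,170,z)
for n,a,b,c,z in [("box",(405,245),(447,138),(483,50),.061),("L",(68,115),(172,218),(253,298),.014),("R",(350,560),(443,453),(520,365),.014)]:
    A,B,C=sp(*a,z),sp(*b,z),sp(*c,z-.005); print(n,A.round(4),B.round(4),C.round(4),np.linalg.norm(B-A),np.linalg.norm(C-A))
for cc,nm in((t,"top"),(s,"scene")):
    hsv=cv2.cvtColor(cc["pixels"],cv2.COLOR_RGB2HSV);W=cloud(cc)
    m=(hsv[...,0]>8)&(hsv[...,0]<20)&(hsv[...,1]>150)&(W[...,2]>.155)&(W[...,2]<.19)
    p=W[m];print(nm,m.sum(),"z",np.median(p[:,2]))
    p=p[abs(p[:,2]-np.median(p[:,2]))<.006]
    print(cv2.minAreaRect((p[:,:2]*1000).astype(np.float32)), p[:,2].std())
    # teal
    m=(hsv[...,0]>80)&(hsv[...,0]<97)&(hsv[...,1]>140)&(W[...,2]>.025)&(W[...,2]<.06)&(abs(W[...,1]+.25)<.12)
    p=W[m];print("teal",m.sum(),np.percentile(p[:,2],[5,50,95]),cv2.minAreaRect((p[:,:2]*1000).astype(np.float32)))
    q=W[(hsv[...,2]<45)&(W[...,2]>.05)&(W[...,2]<.07)&(np.linalg.norm(W[...,:2]-p[:,:2].mean(0),axis=-1)<.07)]
    if len(q): print("handle",len(q),np.median(q[:,2]),cv2.minAreaRect((q[:,:2]*1000).astype(np.float32)))
fc=[P(u,v,5,180,85,.174) for u,v in((285,258),(585,293),(560,482),(260,440))]
print(np.round(fc,4))
bt={"media":(505,183),"amber":(647,212)}
W=cloud(t)
for n,(u,v) in dict(media=(505,183),amber=(647,212),beaker=(180,297),jar=(228,240)).items(): print(n,W[int(v*.7),int(u*.7)].round(3))
E
```

```text
box [ 0.4268 -0.2424  0.061 ] [ 0.5065 -0.2766  0.061 ] [ 0.5728 -0.3074  0.056 ] 0.0867136482180788 0.15988839710306377
L [0.5338 0.0054 0.014 ] [ 0.4516 -0.0735  0.014 ] [ 0.388  -0.1354  0.009 ] 0.11389191273670493 0.2027876854578526
R [ 0.1847 -0.2036  0.014 ] [ 0.2652 -0.278   0.014 ] [ 0.3313 -0.3413  0.009 ] 0.10963392355063582 0.20125725833519814
top 2222 z 0.17360233392621832
((392.596435546875, 105.94835662841797), (627.0084228515625, 185.0585479736328), 5.566806316375732) 0.002270902582411993
teal 767 [0.02985192 0.0352748  0.0492912 ] ((464.37359619140625, -264.3762512207031), (80.45610046386719, 107.544677734375), 67.35242462158203)
handle 151 0.05993770091644737 ((467.02557373046875, -260.1416015625), (15.613837242126465, 89.26821899414062), 64.34317016601562)
scene 2051 z 0.17415693178214978
((635.7015991210938, 131.67681884765625), (169.96786499023438, 104.81742858886719), 79.88996887207031) 0.0022654907812849614
teal 557 [0.02941342 0.03608004 0.05030585] ((469.6094665527344, -262.7264099121094), (79.7890396118164, 107.16378021240234), 66.92051696777344)
handle 120 0.059364584448724576 ((468.7698669433594, -258.0352478027344), (16.597375869750977, 85.2307357788086), 62.497798919677734)
[[0.6994 0.2043 0.174 ]
 [0.6759 0.0382 0.174 ]
 [0.5711 0.0546 0.174 ]
 [0.5982 0.22   0.174 ]]
media [ 0.721 -0.124  0.146]
amber [ 0.654 -0.396  0.163]
beaker [0.52  0.577 0.004]
jar [0.631 0.449 0.074]
```

```bash
cat >> h.py <<'E'
from scipy.spatial.transform import Rotation as Ro
def toolR(a,jz):  # tool down, yaw of jaw axis z = jz deg
    x=np.array([0,0,-1.]);z=np.array([np.cos(np.radians(jz)),np.sin(np.radians(jz)),0]);return np.stack([x,np.cross(z,x),z],1)
def delta(p0,R0,p1,R1):
    d=R0.T@(np.asarray(p1)-p0); w=Ro.from_matrix(R0.T@R1).as_rotvec(); return d.round(4),w.round(4)
def cur():
    from rig import observe
    s=observe(); return s["eef_pos"],Ro.from_euler("xyz",s["eef_rot"],degrees=True).as_matrix(),s
E
python3 - <<'E'
from h import *
p,R,s=cur();print(R.round(3), np.degrees(np.arctan2(R[1,2],R[0,2])))
for n in("top","scene"):
    c=load(n+"0.npz");hsv=cv2.cvtColor(c["pixels"],cv2.COLOR_RGB2HSV);W=cloud(c)
    m=(hsv[...,0]>8)&(hsv[...,0]<20)&(hsv[...,1]>150)&(W[...,2]>.165)&(W[...,2]<.182)&(W[...,0]>.5)
    nn,l,st,ce=cv2.connectedComponentsWithStats(m.astype(np.uint8));k=1+st[1:,4].argmax()
    p=W[l==k];print(n,cv2.minAreaRect((p[:,:2]*1000).astype(np.float32)),p.mean(0))
    m=(hsv[...,0]>10)&(hsv[...,0]<30)&(hsv[...,1]>100)&(W[...,2]>.09)&(W[...,2]<.13)&(abs(W[...,0]-.63)<.04)&(abs(W[...,1]-.02)<.05)
    print("endblock",m.sum(),W[m].mean(0) if m.any() else "")
E
```

```text
[[-0.001 -0.928  0.374]
 [-0.001  0.374  0.928]
 [-1.     0.    -0.002]] 68.06668605981
top ((634.7273559570312, 130.48751831054688), (169.2259979248047, 101.99880981445312), 80.91938781738281) [0.63464102 0.13031991 0.17361662]
endblock 64 [0.62727539 0.02538264 0.11244163]
scene ((636.1736450195312, 131.21124267578125), (169.9066925048828, 105.22102355957031), 80.47695922851562) [0.63745964 0.13207448 0.17415214]
endblock 37 [0.62346219 0.02474291 0.11285894]
```

```bash
python3 - <<'E'
from h import *
p,R,s=cur();print(p,R.round(4))
print(delta(p,R,[.4675,-.2595,.12],toolR(0,66)))
E
```

```text
[0.21457359 0.53293969 0.1899114 ] [[-6.000e-04 -9.276e-01  3.735e-01]
 [-1.500e-03  3.735e-01  9.276e-01]
 [-1.000e+00  0.000e+00 -1.600e-03]]
(array([ 0.0709, -0.5306, -0.6405]), array([ 0.0361, -0.0016, -0.    ]))
```

Request:
arm_command([
  {"x":0.02,"y":-0.531,"z":-0.64,"rx":0.036,"claw":1},
  {"x":0.02,"y":-0.531,"z":-0.64,"rx":0.036,"claw":1},
  {"x":0.02,"y":-0.531,"z":-0.64,"rx":0.036,"claw":1},
  {"x":0.02,"y":-0.531,"z":-0.64,"rx":0.036,"claw":1},
  {"x":0.02,"y":-0.531,"z":-0.64,"rx":0.036,"claw":1},
  {"x":0.02,"y":-0.531,"z":-0.64,"rx":0.036,"claw":1},
  {"x":0.02,"y":-0.531,"z":-0.64,"rx":0.036,"claw":1},
  {"x":0.02,"y":-0.531,"z":-0.64,"rx":0.036,"claw":1},
  {"x":0.02,"y":-0.531,"z":-0.64,"rx":0.036,"claw":1},
  {"x":0.07,"y":-0.531,"z":-0.64,"rx":0.036,"claw":1},
  {"x":0.07,"y":-0.531,"z":-0.64,"rx":0.036,"claw":1},
  {"x":0.07,"y":-0.531,"z":-0.64,"rx":0.036,"claw":1},
], grip_force=25)

```text
invalid input
```

```bash
python3 - <<'E'
from h import *
p,R,s=cur();print(p,s["time_s"],s["q"].round(1),s["dq"].round(1))
print(delta(p,R,[.4675,-.2595,.12],toolR(0,66)))
E
```

```text
[0.21457359 0.53293969 0.1899114 ] 0.1 [66.9 18.3 89.7  0.  72.  -1.1] [ 0.  -0.2 -0.1  0.1  0.   0. ]
(array([ 0.0709, -0.5306, -0.6405]), array([ 0.0361, -0.0016, -0.    ]))
```

Request:
arm_command([
  {"x":0.02,"y":-0.531,"z":-0.64,"rx":0.036,"ry":0,"rz":0,"claw":1},
  {"x":0.02,"y":-0.531,"z":-0.64,"rx":0.036,"ry":0,"rz":0,"claw":1},
  {"x":0.02,"y":-0.531,"z":-0.64,"rx":0.036,"ry":0,"rz":0,"claw":1},
  {"x":0.02,"y":-0.531,"z":-0.64,"rx":0.036,"ry":0,"rz":0,"claw":1},
  {"x":0.02,"y":-0.531,"z":-0.64,"rx":0.036,"ry":0,"rz":0,"claw":1},
  {"x":0.02,"y":-0.531,"z":-0.64,"rx":0.036,"ry":0,"rz":0,"claw":1},
  {"x":0.02,"y":-0.531,"z":-0.64,"rx":0.036,"ry":0,"rz":0,"claw":1},
  {"x":0.02,"y":-0.531,"z":-0.64,"rx":0.036,"ry":0,"rz":0,"claw":1},
  {"x":0.02,"y":-0.531,"z":-0.64,"rx":0.036,"ry":0,"rz":0,"claw":1},
  {"x":0.07,"y":-0.531,"z":-0.64,"rx":0.036,"ry":0,"rz":0,"claw":1},
  {"x":0.07,"y":-0.531,"z":-0.64,"rx":0.036,"ry":0,"rz":0,"claw":1},
  {"x":0.07,"y":-0.531,"z":-0.64,"rx":0.036,"ry":0,"rz":0,"claw":1},
], grip_force=25)

```text
time_s: 1.6
eef_pos: [0.4423, -0.179, 0.1381]
eef_rot: [0.7, 90.0, 66.6]
force: [0.7, 0.4, 0.8]
gripper_width: 1.0
```

```bash
python3 - <<'E'
from h import *
p,R,s=cur();print(p,s["time_s"],s["q"].round(1),s["dq"].round(1))
print(delta(p,R,[.4675,-.2595,.12],toolR(0,66)))
E
```

```text
[ 0.44229238 -0.17899932  0.13805399] 1.6 [-23.4  12.  106.6   0.   61.3 -89.4] [-47.7  31.9 -24.9   0.2  -7.7 -47.6]
(array([ 0.018 , -0.0558, -0.0633]), array([-0.0007,  0.0005, -0.    ]))
```

Request:
arm_command([
  {"x":0.01,"y":-0.04,"z":-0.045,"rx":0,"ry":0,"rz":0,"claw":1},
  {"x":0.01,"y":-0.04,"z":-0.045,"rx":0,"ry":0,"rz":0,"claw":1},
  {"x":0.01,"y":-0.04,"z":-0.045,"rx":0,"ry":0,"rz":0,"claw":1},
  {"x":0.01,"y":-0.04,"z":-0.045,"rx":0,"ry":0,"rz":0,"claw":1},
])

```text
time_s: 2.1
eef_pos: [0.46, -0.233, 0.1288]
eef_rot: [38.0, 90.0, 104.0]
force: [0.0, 0.8, -0.5]
gripper_width: 1.004
```

```bash
python3 - <<'E'
from h import *
from rig import camera
p,R,s=cur();print(p,s["time_s"],s["dq"].round(1))
print(delta(p,R,[.4675,-.2595,.041],toolR(0,66)))
c=camera("top");crop(c,350,450,170,270,6,"pics/t1.png")
print(w2px(c,[.4675,-.2595,.061]),w2px(c,p))
c=camera("scene");crop(c,120,220,170,260,6,"pics/s1.png")
E
```

```text
[ 0.46001157 -0.23296471  0.12884364] 2.1 [ 0.2 -0.3 -0.1  0.  -0.1 -0.1]
(array([ 0.0878, -0.0176, -0.0213]), array([ 0.0015,  0.0004, -0.0003]))
[396.12179293 217.18615878] [392.98154543 219.25230135]
```

View pics/s1.png

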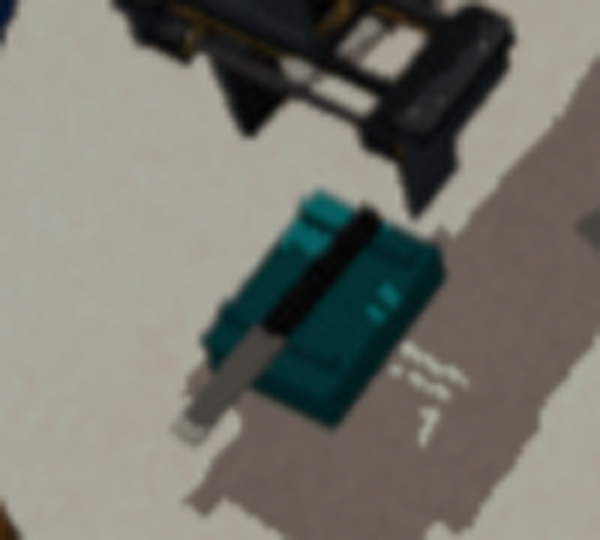

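The scene crop shows the open fingers, pointing down, behind and above the spatula. The handle runs from (275,325) to (370,215), free on the box. Now I'll descend and grip.

Request:
arm_command([
  {"x":0.02,"y":-0.0175,"z":-0.0213,"rx":0,"ry":0,"rz":0,"claw":1},
  {"x":0.06,"y":-0.0175,"z":-0.0213,"rx":0,"ry":0,"rz":0,"claw":0.6},
  {"x":0.08,"y":-0.0175,"z":-0.0213,"rx":0,"ry":0,"rz":0,"claw":0.2},
  {"x":0.088,"y":-0.0175,"z":-0.0213,"rx":0,"ry":0,"rz":0,"claw":0},
  {"x":0.088,"y":-0.0175,"z":-0.0213,"rx":0,"ry":0,"rz":0,"claw":-0.3},
  {"x":0.088,"y":-0.0175,"z":-0.0213,"rx":0,"ry":0,"rz":0,"claw":-1},
  {"x":0.088,"y":-0.0175,"z":-0.0213,"rx":0,"ry":0,"rz":0,"claw":-1},
  {"x":0.088,"y":-0.0175,"z":-0.0213,"rx":0,"ry":0,"rz":0,"claw":-1},
  {"x":0.088,"y":-0.0175,"z":-0.0213,"rx":0,"ry":0,"rz":0,"claw":-1},
  {"x":0.088,"y":-0.0175,"z":-0.0213,"rx":0,"ry":0,"rz":0,"claw":-1},
], grip_force=30)

```text
time_s: 3.45
eef_pos: [0.4677, -0.2609, 0.0407]
eef_rot: [-15.5, 90.0, 50.5]
force: [0.1, 0.3, 0.7]
gripper_width: 0.046
```

```bash
python3 - <<'E'
from h import *
p,R,s=cur();print(p,s["time_s"],s["gripper_width"],s["force"])
E
```

```text
[ 0.46771761 -0.2609031   0.04065115] 3.45 0.04553972700707795 [0.14663186 0.31662139 0.65887556]
```

Opening 0.046 is about 4 mm, but the handle is 14 mm wide. Either it missed or the width isn't linear, so I'll look.

```bash
python3 - <<'E'
from h import *
from rig import camera
c=camera("top");crop(c,350,450,170,270,6,"pics/t2.png")
c=camera("scene");crop(c,120,220,170,260,6,"pics/s2.png")
p,R,s=cur();print(s["gripper_width"])
E
```

```text
0.00386365764934814
```

View pics/s2.png

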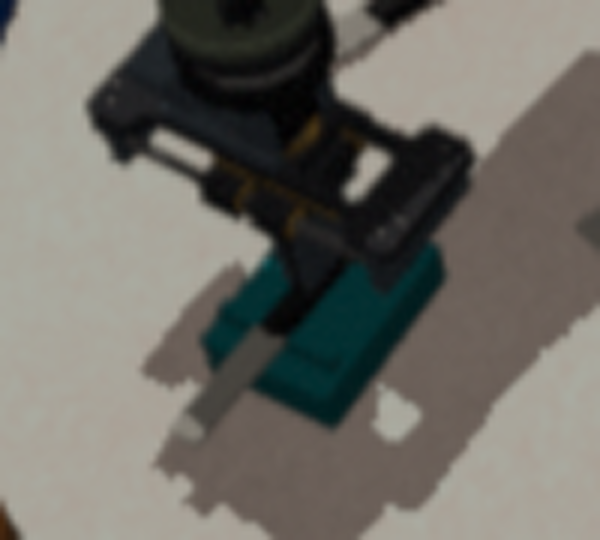

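View pics/t2.png

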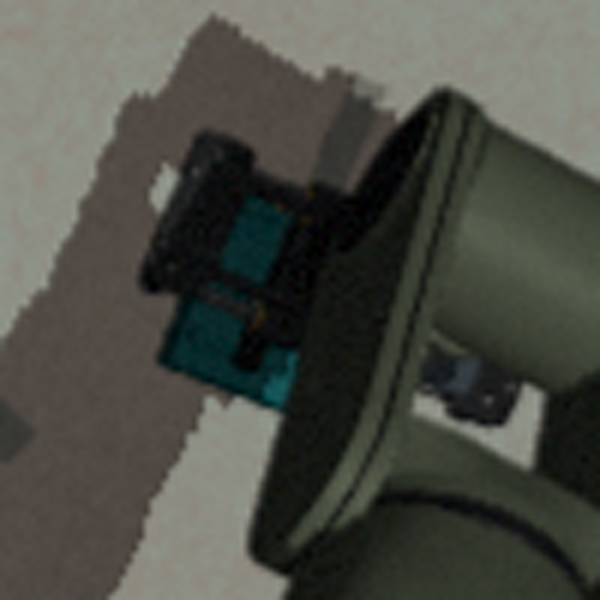

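The spatula hasn't moved and the fingers sit at mid-handle, but the opening reads about shut. I'll lift a little to test the hold.

Request:
arm_command([
  {"x":-0.01,"y":0,"z":0,"rx":0,"ry":0,"rz":0,"claw":-1},
  {"x":-0.03,"y":0,"z":0,"rx":0,"ry":0,"rz":0,"claw":-1},
  {"x":-0.05,"y":0,"z":0,"rx":0,"ry":0,"rz":0,"claw":-1},
  {"x":-0.05,"y":0,"z":0,"rx":0,"ry":0,"rz":0,"claw":-1},
])

```text
time_s: 4.05
eef_pos: [0.469, -0.2616, 0.0925]
eef_rot: [-95.4, 89.7, -29.4]
force: [0.1, -0.0, -0.3]
gripper_width: 0.005
```

```bash
python3 - <<'E'
from h import *
from rig import camera
p,R,s=cur();print(p,s["time_s"],s["gripper_width"])
c=camera("scene");crop(c,120,220,160,260,6,"pics/s3.png")
p,R,s=cur();print(s["gripper_width"])
E
```

```text
[ 0.46898375 -0.26163763  0.09253222] 4.05 0.005067919326510376
0.0031521171435122974
```

View pics/s3.png

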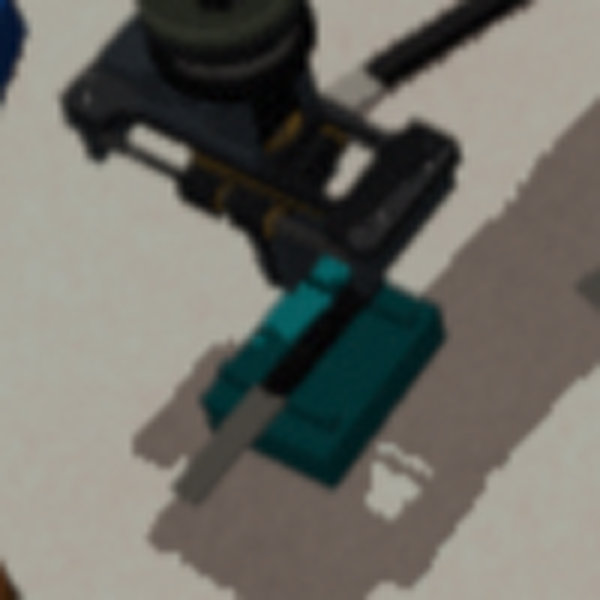

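Not gripped: the fingers shut above the handle, which lies unmoved. I'll check the real fingertip height against the TCP with depth.

```bash
python3 - <<'E'
from h import *
from rig import camera
p,R,s=cur();print(p)
c=camera("scene");np.savez("s4.npz",**c);crop(c,120,220,160,260,6,"pics/s4.png")
W=cloud(c);hsv=cv2.cvtColor(c["pixels"],cv2.COLOR_RGB2HSV)
d=W-p; l=np.linalg.norm(d[...,:2],axis=-1)
m=(l<.035)&(W[...,2]>.066)
for q,uv in zip(W[m],np.argwhere(m)):
    if q[2]<.12: print(uv[::-1],q.round(3),end=" ")
print(np.sort(W[m][:,2])[:15])
E
```

```text
[ 0.46814002 -0.26112651  0.0913228 ]
[173 202] [ 0.462 -0.251  0.119] [170 206] [ 0.477 -0.257  0.119] [165 207] [ 0.48  -0.272  0.116] [176 208] [ 0.449 -0.253  0.068] [177 208] [ 0.449 -0.249  0.068] [173 211] [ 0.461 -0.259  0.069] [172 213] [ 0.467 -0.262  0.066] [171 216] [ 0.48  -0.262  0.069] [0.06635856 0.06753838 0.06834095 0.06872815 0.06918611 0.11639415
 0.11901887 0.11904847 0.12032382 0.1203735  0.12074978 0.12097425
 0.12152042 0.12256495 0.12301063]
```

```bash
python3 - <<'E'
from h import *
c=load("s4.npz");p=np.array([ 0.46814 ,-0.26113,  0.09132])
W=cloud(c)
for dz in(0,.01,.02,.03,.04):
    q=p+[0,0,dz];uv=w2px(c,q);u,v=np.round(uv).astype(int);print(dz,uv.round(1),(c["R"]@q+c["t"])[2].round(4),c["z_map"][v-1:v+2,u-1:u+2].round(3).tolist(),W[v,u].round(3))
c=load("scene0.npz");print(w2px(c,[.4268,-.2424,.061]),w2px(c,[.5065,-.2766,.061]))
E
```

```text
0 [170.7 208.7] 1.4999 [[1.562000036239624, 1.5700000524520874, 1.5700000524520874], [1.5640000104904175, 1.5709999799728394, 1.562999963760376], [1.5570000410079956, 1.5579999685287476, 1.565999984741211]] [ 0.43  -0.278  0.031]
0.01 [170.2 206.9] 1.4915 [[1.4620000123977661, 1.472000002861023, 1.562000036239624], [1.4630000591278076, 1.5709999799728394, 1.565999984741211], [1.5640000104904175, 1.562000036239624, 1.5700000524520874]] [ 0.425 -0.282  0.035]
0.02 [169.6 205. ] 1.4832 [[1.4529999494552612, 1.465000033378601, 1.465000033378601], [1.4520000219345093, 1.4589999914169312, 1.468999981880188], [1.4620000123977661, 1.472000002861023, 1.562000036239624]] [ 0.482 -0.254  0.132]
0.03 [169.1 203.1] 1.4749 [[1.437999963760376, 1.4479999542236328, 1.4579999446868896], [1.440000057220459, 1.4500000476837158, 1.4609999656677246], [1.4509999752044678, 1.4529999494552612, 1.465000033378601]] [ 0.482 -0.255  0.142]
0.04 [168.5 201.2] 1.4665 [[1.4359999895095825, 1.440000057220459, 1.3830000162124634], [1.434000015258789, 1.4459999799728394, 1.444000005722046], [1.437999963760376, 1.4479999542236328, 1.4579999446868896]] [ 0.479 -0.254  0.149]
[180.8679792  203.70293863] [164.86001582 224.29373398]
```

View pics/s4.png

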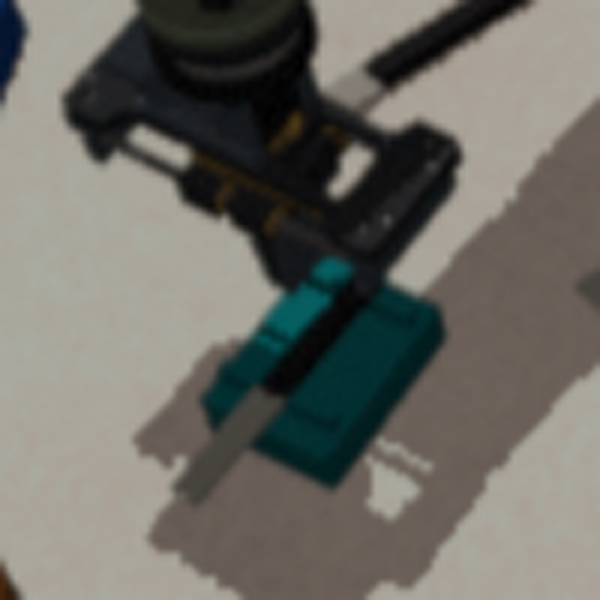

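```bash
python3 - <<'E'
from h import *
c=load("s4.npz");p=np.array([ 0.46814 ,-0.26113,  0.09132])
ax=np.array([np.cos(np.radians(-24)),np.sin(np.radians(-24)),0]);jz=np.array([-ax[1],ax[0],0])
for z in(.0913,.1,.105,.11,.115,.12):
    print(z,[((w2px(c,[p[0],p[1],z]+a*ax*.016+b*jz*.012)-[120,160]+.5)*6).round(0) for a,b in((1,-1),(1,1),(-1,-1),(-1,1))])
E
```

```text
0.0913 [array([269., 309.]), array([308., 328.]), array([306., 263.]), array([345., 282.])]
0.1 [array([266., 299.]), array([306., 318.]), array([304., 253.]), array([343., 272.])]
0.105 [array([265., 293.]), array([304., 313.]), array([302., 248.]), array([341., 267.])]
0.11 [array([263., 288.]), array([302., 307.]), array([300., 242.]), array([339., 261.])]
0.115 [array([261., 282.]), array([301., 302.]), array([299., 236.]), array([338., 255.])]
0.12 [array([259., 277.]), array([299., 296.]), array([297., 231.]), array([336., 250.])]
```

The fingertips actually end at z≈0.115 while the TCP reads 0.091, so they sit about 23 mm short. I'll open to about 30 mm and check again before descending further.

Request:
arm_command([
  {"x":0,"y":0.004,"z":0,"rx":0,"ry":0,"rz":0,"claw":-0.3},
  {"x":0,"y":0,"z":0,"rx":0,"ry":0,"rz":0,"claw":-0.3},
  {"x":0,"y":0,"z":0,"rx":0,"ry":0,"rz":0,"claw":-0.3},
  {"x":0,"y":0,"z":0,"rx":0,"ry":0,"rz":0,"claw":-0.3},
])

```text
time_s: 4.65
eef_pos: [0.4677, -0.2609, 0.0904]
eef_rot: [68.4, 90.0, 134.4]
force: [0.6, 0.3, -1.1]
gripper_width: 0.35
```

```bash
python3 - <<'E'
from h import *
from rig import camera
p,R,s=cur();print(p,s["time_s"],s["gripper_width"])
c=camera("scene");np.savez("s5.npz",**c);crop(c,120,220,160,240,8,"pics/s5.png")
ax=np.array([np.cos(np.radians(-24)),np.sin(np.radians(-24)),0]);jz=np.array([-ax[1],ax[0],0])
for z in(.0913,.1,.11,.12):
    print(z,[((w2px(c,[p[0],p[1],z]+a*ax*.016+b*jz*.016)-[120,160]+.5)*8).round(0) for a,b in((1,-1),(1,1),(-1,-1),(-1,1))])
E
```

```text
[ 0.46774117 -0.26088863  0.09037039] 4.65 0.3502222951176945
0.0913 [array([351., 406.]), array([421., 441.]), array([401., 346.]), array([470., 380.])]
0.1 [array([347., 394.]), array([417., 428.]), array([397., 333.]), array([466., 367.])]
0.11 [array([342., 379.]), array([413., 413.]), array([392., 318.]), array([462., 352.])]
0.12 [array([338., 364.]), array([408., 398.]), array([388., 302.]), array([458., 336.])]
```

View pics/s5.png

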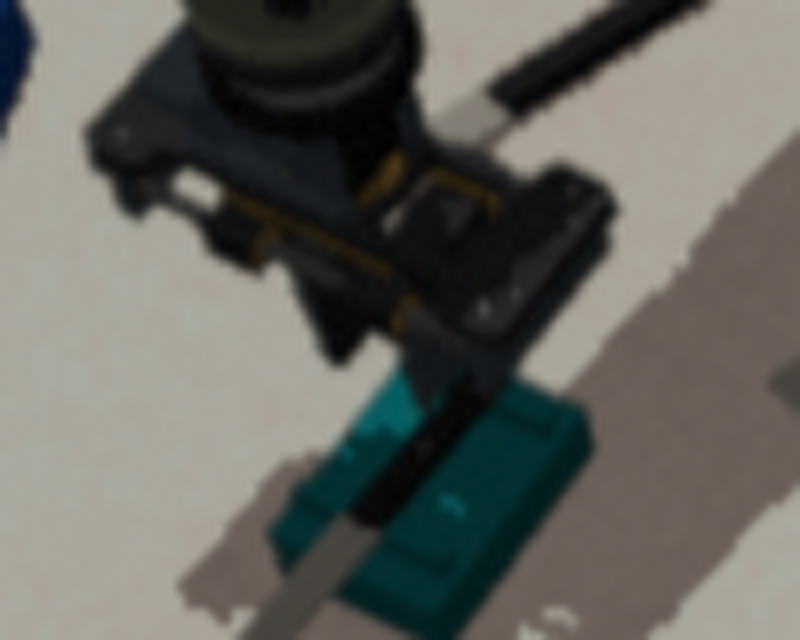

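```bash
python3 - <<'E'
from h import *
c=load("s5.npz");W=cloud(c);p=np.array([.46774,-.26089,.09037])
ax=np.array([np.cos(np.radians(-24)),np.sin(np.radians(-24)),0]);jz=np.array([-ax[1],ax[0],0])
def loc(q): d=q-p;return np.array([d@ax,d@jz,d[2]])
for v in range(196,213):
    print(v,[ (u,*(loc(W[v,u])*1000).round(0).astype(int)) for u in range(158,182) if W[v,u,2]>.085])
E
```

```text
196 [(158, np.int64(16), np.int64(-20), np.int64(73)), (159, np.int64(13), np.int64(-19), np.int64(70)), (160, np.int64(13), np.int64(-14), np.int64(73)), (161, np.int64(9), np.int64(-15), np.int64(68)), (162, np.int64(37), np.int64(22), np.int64(127)), (163, np.int64(35), np.int64(23), np.int64(125)), (164, np.int64(34), np.int64(26), np.int64(125)), (165, np.int64(32), np.int64(28), np.int64(125)), (166, np.int64(32), np.int64(32), np.int64(128)), (167, np.int64(32), np.int64(36), np.int64(130)), (168, np.int64(30), np.int64(37), np.int64(129)), (169, np.int64(28), np.int64(39), np.int64(127)), (170, np.int64(27), np.int64(41), np.int64(128)), (171, np.int64(21), np.int64(39), np.int64(119)), (172, np.int64(18), np.int64(40), np.int64(115)), (173, np.int64(16), np.int64(42), np.int64(115)), (174, np.int64(11), np.int64(40), np.int64(108)), (175, np.int64(29), np.int64(63), np.int64(145)), (176, np.int64(29), np.int64(68), np.int64(149)), (177, np.int64(26), np.int64(68), np.int64(146)), (178, np.int64(26), np.int64(72), np.int64(148)), (179, np.int64(22), np.int64(71), np.int64(141
[... 10326 characters left out ...]
4), np.int64(81), np.int64(111))]
208 [(171, np.int64(16), np.int64(20), np.int64(39)), (172, np.int64(16), np.int64(24), np.int64(42)), (173, np.int64(17), np.int64(29), np.int64(47)), (174, np.int64(10), np.int64(25), np.int64(35)), (175, np.int64(5), np.int64(24), np.int64(29)), (180, np.int64(35), np.int64(76), np.int64(104)), (181, np.int64(36), np.int64(81), np.int64(109))]
209 [(171, np.int64(16), np.int64(18), np.int64(32)), (172, np.int64(16), np.int64(23), np.int64(36)), (173, np.int64(14), np.int64(25), np.int64(36)), (174, np.int64(12), np.int64(27), np.int64(34))]
210 [(172, np.int64(14), np.int64(19), np.int64(25)), (173, np.int64(14), np.int64(23), np.int64(27))]
211 []
212 []
```

Depth shows the finger ends 25 mm behind the reported TCP, with the body offset the same, so the effective tip is TCP + 25 mm up; it's centred sideways. The target TCP z for the handle is therefore about 0.018.

Request:
arm_command([
  {"x":0.03,"y":0.0015,"z":0,"rx":0,"ry":0,"rz":0,"claw":-0.3},
  {"x":0.055,"y":0.0015,"z":0,"rx":0,"ry":0,"rz":0,"claw":-0.3},
  {"x":0.066,"y":0.0015,"z":0,"rx":0,"ry":0,"rz":0,"claw":-0.3},
  {"x":0.072,"y":0.0015,"z":0,"rx":0,"ry":0,"rz":0,"claw":-0.3},
  {"x":0.072,"y":0.0015,"z":0,"rx":0,"ry":0,"rz":0,"claw":-0.3},
])

```text
time_s: 5.32
eef_pos: [0.4666, -0.2604, 0.0188]
eef_rot: [-87.7, 90.0, -21.7]
force: [0.6, -0.2, 0.1]
gripper_width: 0.351
```

Request:
arm_command([
  {"x":0,"y":0,"z":0,"rx":0,"ry":0,"rz":0,"claw":-1},
  {"x":0,"y":0,"z":0,"rx":0,"ry":0,"rz":0,"claw":-1},
  {"x":0,"y":0,"z":0,"rx":0,"ry":0,"rz":0,"claw":-1},
  {"x":0,"y":0,"z":0,"rx":0,"ry":0,"rz":0,"claw":-1},
])

```text
time_s: 5.82
eef_pos: [0.4668, -0.2605, 0.0192]
eef_rot: [-91.1, 89.9, -25.1]
force: [0.9, 0.1, 4.6]
gripper_width: 0.15
```

```bash
python3 - <<'E'
from h import *
p,R,s=cur();print(p,s["time_s"],s["gripper_width"],s["force"])
E
```

```text
[ 0.46677195 -0.26050331  0.01922074] 5.825 0.14984797534057984 [0.93046882 0.07271247 4.63045743]
```

Gripped: the opening reads 0.15, about 14 mm, which matches the handle. Next I'll lift and carry it to the flap front.

```bash
cat >> h.py <<'E'
GO=np.array([.6386,.1019,0]);GY=np.radians(-9.5)
def g2w(x,y,z): return GO+[np.cos(GY)*x-np.sin(GY)*y,np.sin(GY)*x+np.cos(GY)*y,z]
def w2g(q): d=np.asarray(q)-GO;return np.array([np.cos(GY)*d[0]+np.sin(GY)*d[1],-np.sin(GY)*d[0]+np.cos(GY)*d[1],d[2]])
E
python3 - <<'E'
from h import *
p,R,s=cur()
t=g2w(-.215,.033,.125);print(t,delta(p,R,t,toolR(0,80.5)))
print(delta(p,R,[.43,-.1,.125],R))
E
```

```text
[0.43199517 0.16993266 0.125     ] (array([-0.106 ,  0.2067,  0.3791]), array([-2.53e-01, -2.00e-04,  1.20e-03]))
(array([-0.1059,  0.0987,  0.1317]), array([0., 0., 0.]))
```

Request:
arm_command([
  {"x":-0.04,"y":0,"z":0,"rx":0,"ry":0,"rz":0,"claw":-1},
  {"x":-0.08,"y":0,"z":0,"rx":0,"ry":0,"rz":0,"claw":-1},
  {"x":-0.106,"y":0.045,"z":0.04,"rx":0,"ry":0,"rz":0,"claw":-1},
  {"x":-0.106,"y":0.08,"z":0.09,"rx":0,"ry":0,"rz":0,"claw":-1},
  {"x":-0.106,"y":0.11,"z":0.14,"rx":-0.06,"ry":0,"rz":0,"claw":-1},
  {"x":-0.106,"y":0.14,"z":0.19,"rx":-0.12,"ry":0,"rz":0,"claw":-1},
  {"x":-0.106,"y":0.16,"z":0.24,"rx":-0.17,"ry":0,"rz":0,"claw":-1},
  {"x":-0.106,"y":0.175,"z":0.29,"rx":-0.21,"ry":0,"rz":0,"claw":-1},
  {"x":-0.106,"y":0.19,"z":0.34,"rx":-0.25,"ry":0,"rz":0,"claw":-1},
  {"x":-0.106,"y":0.2067,"z":0.379,"rx":-0.253,"ry":0,"rz":0,"claw":-1},
  {"x":-0.106,"y":0.2067,"z":0.379,"rx":-0.253,"ry":0,"rz":0,"claw":-1},
  {"x":-0.106,"y":0.2067,"z":0.379,"rx":-0.253,"ry":0,"rz":0,"claw":-1},
])

```text
time_s: 7.32
eef_pos: [0.4311, 0.1694, 0.1243]
eef_rot: [139.2, 89.9, -140.3]
force: [0.5, -0.3, -0.9]
gripper_width: 0.152
```

```bash
python3 - <<'E'
from h import *
from rig import camera
p,R,s=cur();print(p,s["time_s"],s["gripper_width"],s["dq"].round(1), w2g(p).round(4))
for n,b in(("scene",(230,350,180,270)),("top",(210,330,130,220))):
    c=camera(n);np.savez(n+"6.npz",**c);crop(c,*b,6,f"pics/{n}6.png")
E
```

```text
[0.43108677 0.16939856 0.12425796] 7.325 0.1515184910334736 [-1.3 -0.5  0.3  0.1 -0.1  0.2] [-0.2158  0.0323  0.1243]
```

View pics/scene6.png

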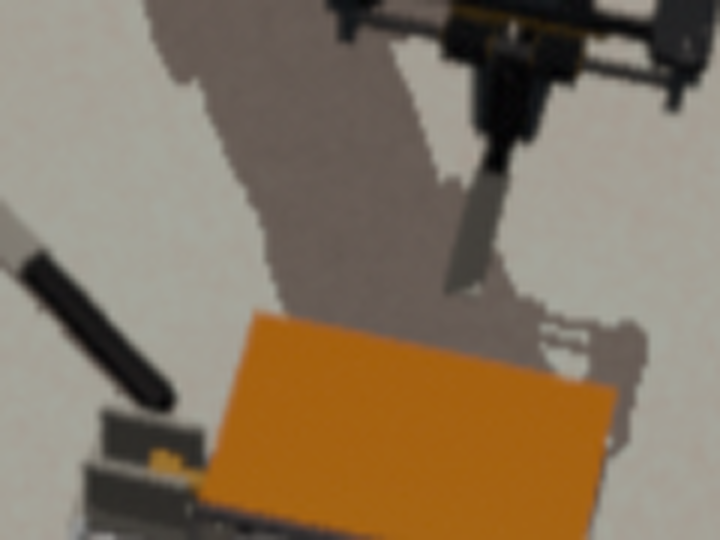

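View pics/top6.png

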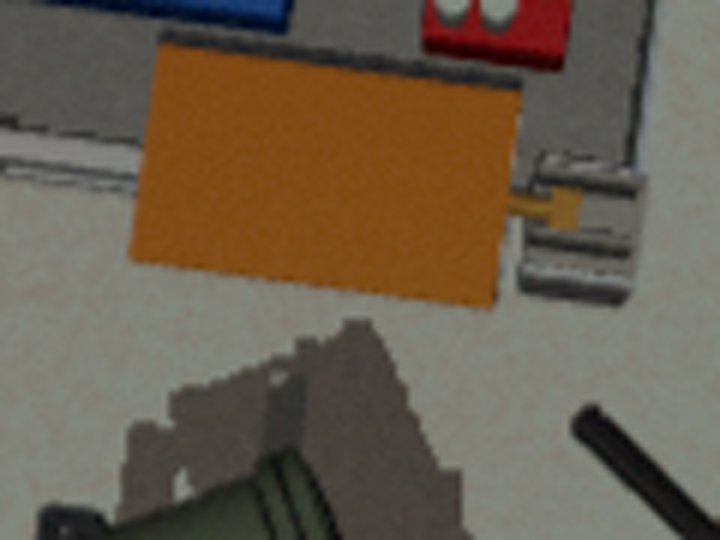

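The scene crop shows the blade tip at about (463,290) and its root at (492,170). In the top crop the tip is at (290,378). I'll measure its height.

```bash
python3 - <<'E'
from h import *
c=load("scene6.npz");W=cloud(c)
for (u,v) in((462,283),(468,260),(475,240),(480,220),(487,195)):
    i,j=int(v/6+180),int(u/6+230);a=W[i-1:i+2,j-1:j+2].reshape(-1,3);print((w2g(np.median(a,0))*1000).round(1))
print([ (w2g(px2w(c,230+463/6,180+291/6,world_z=z))*1000).round(1) for z in(.15,.16)])
t=load("top6.npz");W=cloud(t)
i,j=int(130+385/6),int(210+288/6);print((w2g(np.median(W[i-1:i+3,j-2:j+3].reshape(-1,3),0))*1000).round(1))
print([ (w2g(px2w(t,210+290/6,130+376/6,world_z=z))*1000).round(1) for z in(.15,.16)])
E
```

```text
[-105.1   33.7  160.7]
[-117.7   33.7  161.7]
[-130.2   34.1  160.3]
[-144.    34.2  162.2]
[-157.8   34.1  160.5]
[array([-107.1,   34.4,  150. ]), array([-100.9,   35.1,  160. ])]
[-109.1   29.3  159.9]
[array([-102. ,   30.1,  150. ]), array([-102.8,   29.5,  160. ])]
```

The tip is at guard (-102, 33, 160) mm and level, right in the 150–170 gap. Now insert it and lever.

Request:
arm_command([
  {"x":0,"y":-0.03,"z":0,"rx":0,"ry":0,"rz":0,"claw":-1},
  {"x":0,"y":-0.055,"z":0,"rx":0,"ry":0,"rz":0,"claw":-1},
  {"x":0,"y":-0.0765,"z":0,"rx":0,"ry":0,"rz":0,"claw":-1},
  {"x":0,"y":-0.0765,"z":0,"rx":0,"ry":0,"rz":0,"claw":-1},
  {"x":-0.01,"y":-0.0765,"z":0,"rx":0,"ry":0,"rz":0,"claw":-1},
  {"x":-0.0224,"y":-0.078,"z":0,"rx":0,"ry":0,"rz":0,"claw":-1},
  {"x":-0.036,"y":-0.082,"z":0,"rx":0,"ry":0,"rz":0,"claw":-1},
  {"x":-0.036,"y":-0.082,"z":0,"rx":0,"ry":0,"rz":0,"claw":-1},
])

```text
time_s: 8.43
eef_pos: [0.5139, 0.1569, 0.1626]
eef_rot: [-63.8, 89.7, 16.7]
force: [-0.1, -0.2, -0.2]
gripper_width: 0.149
```

```bash
python3 - <<'E'
from h import *
from rig import camera
p,R,s=cur();print(p,s["time_s"],s["gripper_width"],s["force"], w2g(p).round(4))
c=camera("scene");crop(c,230,350,180,270,6,"pics/s7.png")
E
```

```text
[0.51385074 0.15694864 0.16261169] 8.425 0.14929090302529568 [-0.09745044 -0.17547625 -0.17035633] [-0.1321  0.0337  0.1626]
```

View pics/s7.png

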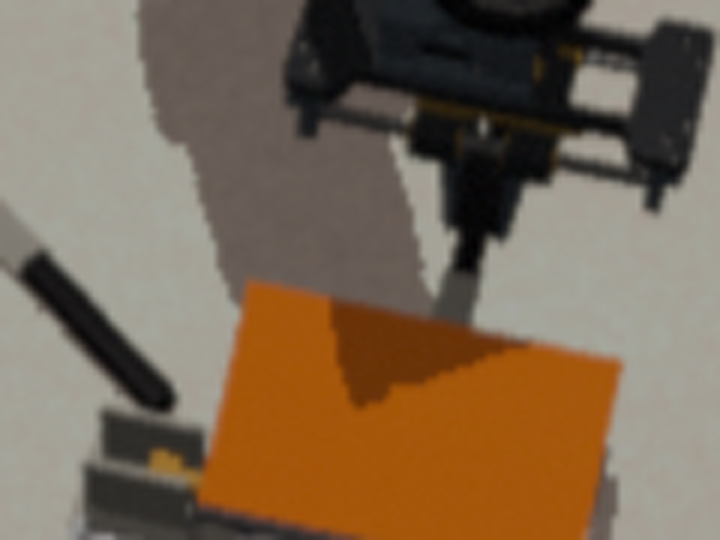

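The flap's front edge has risen (top edge now at row about 285–355), with the blade under it at (455,310). I'll continue the arc. Relative to now: up = x-, forward = y-.

Request:
arm_command([
  {"x":-0.012,"y":-0.007,"z":0,"rx":0,"ry":0,"rz":0,"claw":-1},
  {"x":-0.023,"y":-0.016,"z":0,"rx":0,"ry":0,"rz":0,"claw":-1},
  {"x":-0.03,"y":-0.024,"z":0,"rx":0,"ry":0,"rz":0,"claw":-1},
  {"x":-0.036,"y":-0.033,"z":0,"rx":0,"ry":0,"rz":0,"claw":-1},
  {"x":-0.04,"y":-0.043,"z":0,"rx":0,"ry":0,"rz":0,"claw":-1},
  {"x":-0.042,"y":-0.052,"z":0,"rx":0,"ry":0,"rz":0,"claw":-1},
  {"x":-0.042,"y":-0.052,"z":0,"rx":0,"ry":0,"rz":0,"claw":-1},
])

```text
time_s: 9.35
eef_pos: [0.5645, 0.1477, 0.2024]
eef_rot: [98.4, 90.0, 178.9]
force: [0.1, 0.8, -0.9]
gripper_width: 0.151
```

```bash
python3 - <<'E'
from h import *
from rig import camera
p,R,s=cur();print(p,s["time_s"],s["gripper_width"],s["force"], w2g(p).round(4))
c=camera("scene");crop(c,230,350,180,270,6,"pics/s8.png")
E
```

```text
[0.56447829 0.1477326  0.20238041] 9.35 0.15121639170061837 [ 0.05698692  0.77514607 -0.87217167] [-0.0807  0.033   0.2024]
```

View pics/s8.png

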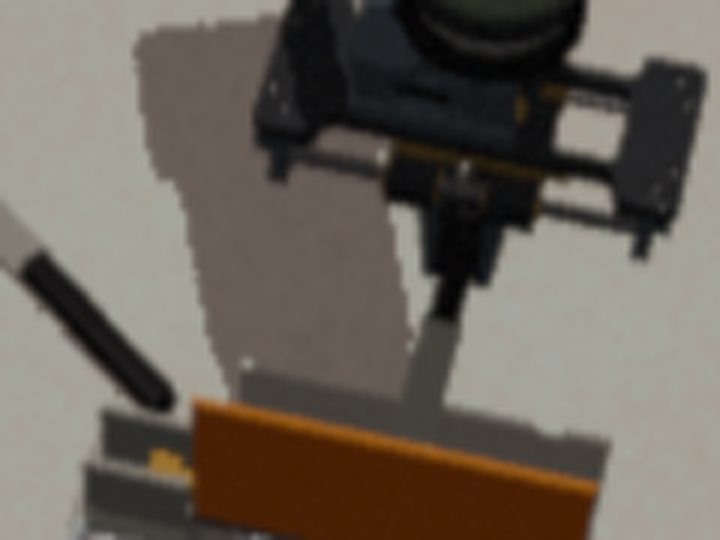

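The flap is upright now and still moving or resting. I'll nudge a bit further and wait.

Request:
arm_command([
  {"x":-0.005,"y":-0.012,"z":0,"rx":0,"ry":0,"rz":0,"claw":-1},
  {"x":-0.006,"y":-0.022,"z":0,"rx":0,"ry":0,"rz":0,"claw":-1},
  {"x":-0.006,"y":-0.022,"z":0,"rx":0,"ry":0,"rz":0,"claw":-1},
])

```text
time_s: 9.78
eef_pos: [0.5864, 0.1441, 0.2085]
eef_rot: [-68.0, 90.0, 12.5]
force: [-0.2, -0.0, -1.3]
gripper_width: 0.152
```

```bash
python3 - <<'E'
from h import *
from rig import camera
p,R,s=cur();print(p,s["time_s"],s["gripper_width"],s["force"], w2g(p).round(4))
c=camera("scene");np.savez("s9.npz",**c);crop(c,200,350,180,290,5,"pics/s9.png")
E
```

```text
[0.5863936  0.14410456 0.20854623] 9.775 0.15208498122270112 [-0.16362505 -0.03989252 -1.26596669] [-0.0585  0.033   0.2085]
```

View pics/s9.png

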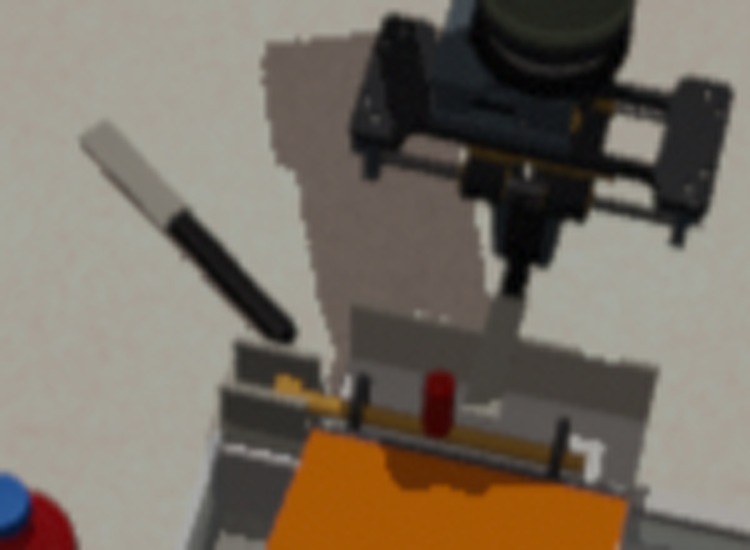

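The flap lies fully back, and the red knob shows at (438,403) with its straps at (357,400) and (557,445). Next the spatula goes back to the box.

```bash
python3 - <<'E'
from h import *
p,R,s=cur()
for t in ([.43,.10,.19],[.43,-.1,.15],[.4668,-.2605,.06],[.4668,-.2605,.0205]): print(delta(p,R,t,toolR(0,66)))
E
```

```text
(array([ 0.0185,  0.1463, -0.0693]), array([ 2.527e-01, -1.000e-04, -4.000e-04]))
(array([ 0.0585,  0.1132, -0.2665]), array([ 2.527e-01, -1.000e-04, -4.000e-04]))
(array([ 0.1485,  0.0503, -0.4187]), array([ 2.527e-01, -1.000e-04, -4.000e-04]))
(array([ 0.188 ,  0.0503, -0.4187]), array([ 2.527e-01, -1.000e-04, -4.000e-04]))
```

Request:
arm_command([
  {"x":0,"y":0.05,"z":0,"rx":0,"ry":0,"rz":0,"claw":-1},
  {"x":0,"y":0.1,"z":0,"rx":0,"ry":0,"rz":0,"claw":-1},
  {"x":0.01,"y":0.146,"z":-0.03,"rx":0,"ry":0,"rz":0,"claw":-1},
  {"x":0.02,"y":0.146,"z":-0.08,"rx":0.05,"ry":0,"rz":0,"claw":-1},
  {"x":0.03,"y":0.135,"z":-0.13,"rx":0.1,"ry":0,"rz":0,"claw":-1},
  {"x":0.04,"y":0.125,"z":-0.18,"rx":0.15,"ry":0,"rz":0,"claw":-1},
  {"x":0.05,"y":0.12,"z":-0.23,"rx":0.2,"ry":0,"rz":0,"claw":-1},
  {"x":0.06,"y":0.11,"z":-0.28,"rx":0.25,"ry":0,"rz":0,"claw":-1},
  {"x":0.08,"y":0.09,"z":-0.33,"rx":0.253,"ry":0,"rz":0,"claw":-1},
  {"x":0.1,"y":0.07,"z":-0.375,"rx":0.253,"ry":0,"rz":0,"claw":-1},
  {"x":0.13,"y":0.0503,"z":-0.4187,"rx":0.253,"ry":0,"rz":0,"claw":-1},
  {"x":0.148,"y":0.0503,"z":-0.4187,"rx":0.253,"ry":0,"rz":0,"claw":-1},
])

```text
time_s: 11.32
eef_pos: [0.4671, -0.2632, 0.0591]
eef_rot: [-175.8, 90.0, -110.0]
force: [-1.1, 0.6, -0.6]
gripper_width: 0.151
```

Request:
arm_command([
  {"x":0,"y":0,"z":0,"rx":0,"ry":0,"rz":0,"claw":-1},
  {"x":0,"y":0,"z":0,"rx":0,"ry":0,"rz":0,"claw":-1},
])

```text
time_s: 11.58
eef_pos: [0.4671, -0.2601, 0.0614]
eef_rot: [-85.5, 89.9, -19.5]
force: [-0.5, 0.3, -0.7]
gripper_width: 0.15
```

```bash
python3 - <<'E'
from h import *
from rig import camera
p,R,s=cur();print(p,s["time_s"],s["gripper_width"],s["force"],s["dq"].round(1))
print(delta(p,R,[.4668,-.2605,.0205],toolR(0,66)))
c=camera("scene");crop(c,120,240,160,260,6,"pics/s10.png")
E
```

```text
[ 0.46708521 -0.26010445  0.06137792] 11.575 0.15046473946390668 [-0.46056785  0.34463747 -0.65248605] [ 0.4 -0.7 -0.5 -0.1 -0.3 -0.1]
(array([ 0.0409,  0.0001, -0.0005]), array([0.0007, 0.0001, 0.001 ]))
```

View pics/s10.png

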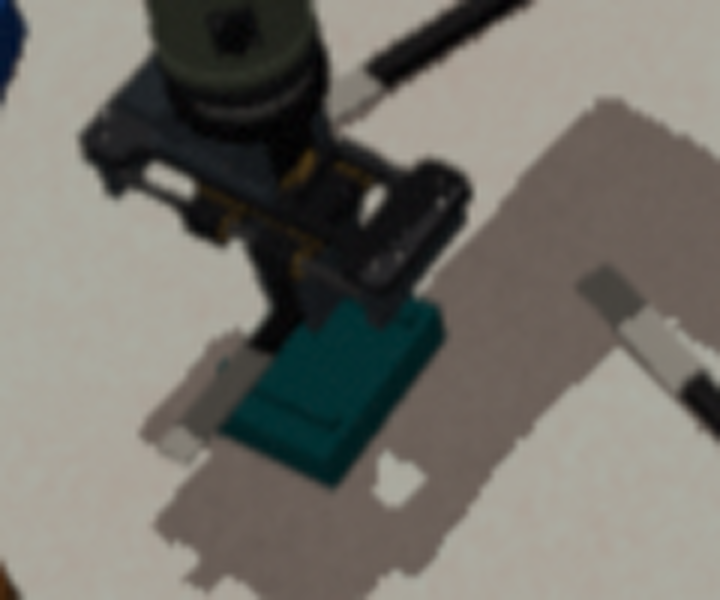

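The spatula is held above the box (blade at (215,400)), aligned as it lay before. I'll lower it and release.

Request:
arm_command([
  {"x":0.02,"y":0,"z":0,"rx":0,"ry":0,"rz":0,"claw":-1},
  {"x":0.035,"y":0,"z":0,"rx":0,"ry":0,"rz":0,"claw":-1},
  {"x":0.0405,"y":0,"z":0,"rx":0,"ry":0,"rz":0,"claw":-1},
  {"x":0.0405,"y":0,"z":0,"rx":0,"ry":0,"rz":0,"claw":-1},
  {"x":0.0405,"y":0,"z":0,"rx":0,"ry":0,"rz":0,"claw":-0.5},
  {"x":0.0405,"y":0,"z":0,"rx":0,"ry":0,"rz":0,"claw":-0.2},
  {"x":0.0405,"y":0,"z":0,"rx":0,"ry":0,"rz":0,"claw":-0.2},
  {"x":0.0405,"y":0,"z":0,"rx":0,"ry":0,"rz":0,"claw":-0.2},
  {"x":0,"y":0,"z":0,"rx":0,"ry":0,"rz":0,"claw":-0.2},
  {"x":-0.05,"y":0,"z":0,"rx":0,"ry":0,"rz":0,"claw":-0.2},
  {"x":-0.1,"y":0,"z":0,"rx":0,"ry":0,"rz":0,"claw":-0.2},
  {"x":-0.1,"y":0,"z":0,"rx":0,"ry":0,"rz":0,"claw":-0.2},
])

```text
time_s: 13.12
eef_pos: [0.4693, -0.2618, 0.1649]
eef_rot: [-95.8, 89.5, -29.8]
force: [-0.4, 0.2, -1.0]
gripper_width: 0.397
```

```bash
python3 - <<'E'
from h import *
from rig import camera
p,R,s=cur();print(p,s["time_s"],s["gripper_width"],s["dq"].round(1))
c=camera("scene");np.savez("s11.npz",**c);crop(c,120,240,160,260,6,"pics/s11.png");crop(c,200,350,180,290,5,"pics/s11b.png")
W=cloud(c);hsv=cv2.cvtColor(c["pixels"],cv2.COLOR_RGB2HSV)
m=(hsv[...,1]>150)&((hsv[...,0]<7)|(hsv[...,0]>172))&(W[...,2]>.11)&(W[...,2]<.18)
for q,n in((W[m],"red"),):
    g=np.array([w2g(a) for a in q]);g=g[(abs(g[:,0])<.04)&(abs(g[:,1])<.05)];print(len(g),np.median(g,0).round(4),g.min(0).round(3),g.max(0).round(3))
c2=camera("top");np.savez("t11.npz",**c2);crop(c2,180,340,85,195,5,"pics/t11.png");crop(c2,350,450,170,270,6,"pics/t11b.png")
W=cloud(c2);hsv=cv2.cvtColor(c2["pixels"],cv2.COLOR_RGB2HSV)
m=(hsv[...,1]>150)&((hsv[...,0]<7)|(hsv[...,0]>172))&(W[...,2]>.11)&(W[...,2]<.18)
g=np.array([w2g(a) for a in W[m]]);g=g[(abs(g[:,0])<.04)&(abs(g[:,1])<.05)];print(len(g),np.median(g,0).round(4) if len(g) else 0)
E
```

```text
[ 0.46926173 -0.26183787  0.16492317] 13.125 0.39739868171764303 [-0.   2.7  5.3  0.1 -1.5 -0. ]
63 [0.0063 0.0033 0.1589] [-0.008 -0.005  0.118] [0.01  0.01  0.168]
35 [-0.0024 -0.0005  0.1615]
```

View pics/s11.png

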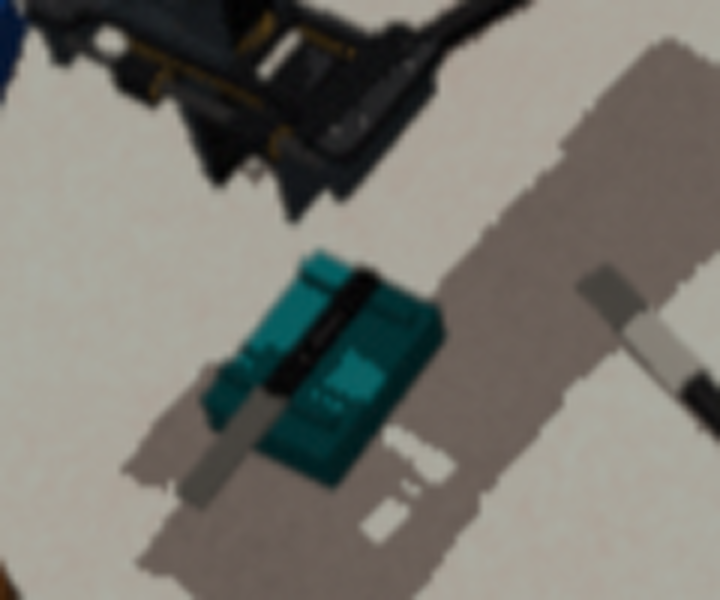

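View pics/t11.png

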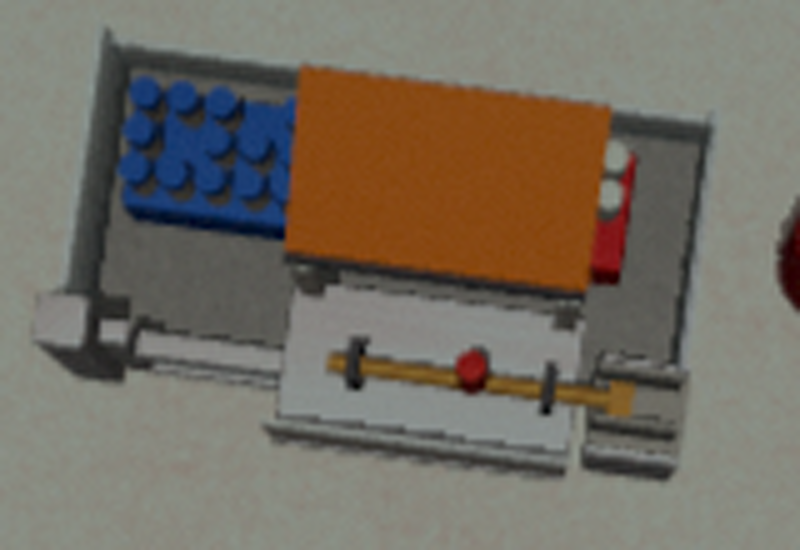

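View pics/s11b.png

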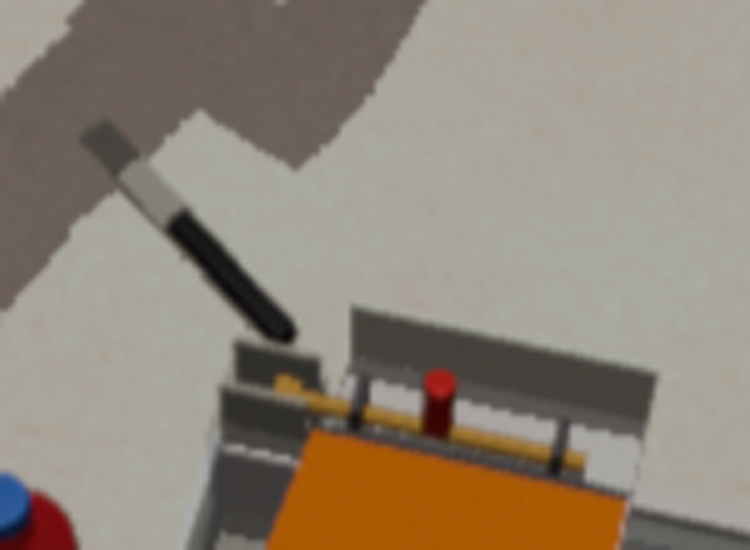

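The spatula lies across the box as before, and the flap is back. In the top crop the knob's top disc is at (471,371), in the scene crop at (440,381). I'll localise the knob.

```bash
python3 - <<'E'
from h import *
t=load("t11.npz");s=load("s11.npz")
a=px2w(t,470.5/5-.4+180,369/5-.4+85,world_z=.164);b=px2w(s,440/5-.4+200,381/5-.4+180,world_z=.164)
print(a,w2g(a),b,w2g(b))
# handle check
W=cloud(s);hsv=cv2.cvtColor(s["pixels"],cv2.COLOR_RGB2HSV)
q=W[(hsv[...,2]<45)&(W[...,2]>.05)&(W[...,2]<.07)&(np.linalg.norm(W[...,:2]-[.467,-.262],axis=-1)<.07)]
print(cv2.minAreaRect((q[:,:2]*1000).astype(np.float32)),np.median(q[:,2]))
p,R,_=cur();k=(a+b)/2
print(p,k)
for z in(.23,):print(delta(p,R,[k[0],k[1],z],toolR(0,80.5)))
E
```

```text
[0.63667665 0.10282499 0.164     ] [-0.00204964  0.00059486  0.164     ] [0.63881223 0.10436219 0.164     ] [-0.00019706  0.00246345  0.164     ]
((469.8804626464844, -262.7830505371094), (37.67163848876953, 84.58063507080078), 80.01776123046875) 0.06039509962102442
[ 0.46657031 -0.26023943  0.16059561] [0.63774444 0.10359359 0.164     ]
(array([-0.0694, -0.0084,  0.402 ]), array([-2.53e-01,  1.00e-04,  3.00e-04]))
```

Request:
arm_command([
  {"x":-0.03,"y":0.04,"z":0.04,"rx":0,"ry":0,"rz":0,"claw":-0.2},
  {"x":-0.03,"y":0.04,"z":0.09,"rx":-0.05,"ry":0,"rz":0,"claw":-0.2},
  {"x":-0.03,"y":0.04,"z":0.14,"rx":-0.1,"ry":0,"rz":0,"claw":-0.2},
  {"x":-0.03,"y":0.04,"z":0.19,"rx":-0.15,"ry":0,"rz":0,"claw":-0.2},
  {"x":-0.03,"y":0.04,"z":0.24,"rx":-0.2,"ry":0,"rz":0,"claw":-0.2},
  {"x":-0.03,"y":0.03,"z":0.29,"rx":-0.253,"ry":0,"rz":0,"claw":-0.2},
  {"x":-0.03,"y":0.02,"z":0.34,"rx":-0.253,"ry":0,"rz":0,"claw":-0.2},
  {"x":-0.03,"y":0.0,"z":0.385,"rx":-0.253,"ry":0,"rz":0,"claw":-0.2},
  {"x":-0.03,"y":-0.0084,"z":0.402,"rx":-0.253,"ry":0,"rz":0,"claw":-0.2},
  {"x":-0.03,"y":-0.0084,"z":0.402,"rx":-0.253,"ry":0,"rz":0,"claw":-0.2},
  {"x":-0.03,"y":-0.0084,"z":0.402,"rx":-0.253,"ry":0,"rz":0,"claw":-0.2},
  {"x":-0.03,"y":-0.0084,"z":0.402,"rx":-0.253,"ry":0,"rz":0,"claw":-0.2},
])

```text
time_s: 14.72
eef_pos: [0.6371, 0.1025, 0.1905]
eef_rot: [115.5, 89.9, -164.0]
force: [0.4, -0.6, 1.3]
gripper_width: 0.403
```

```bash
python3 - <<'E'
from h import *
from rig import camera
p,R,s=cur();print(p,s["time_s"],s["gripper_width"],s["dq"].round(1))
print(delta(p,R,[.6377,.1036,.105],toolR(0,80.5)))
c=camera("scene");np.savez("s12.npz",**c);crop(c,220,350,160,270,6,"pics/s12.png")
E
```

```text
[0.63708086 0.10251437 0.19049939] 14.725 0.4032944135666149 [ 0.1 -0.3 -0.5 -0.  -0.  -0. ]
(array([ 0.0855, -0.0005,  0.0012]), array([-0.0009, -0.0004, -0.0008]))
```

View pics/s12.png

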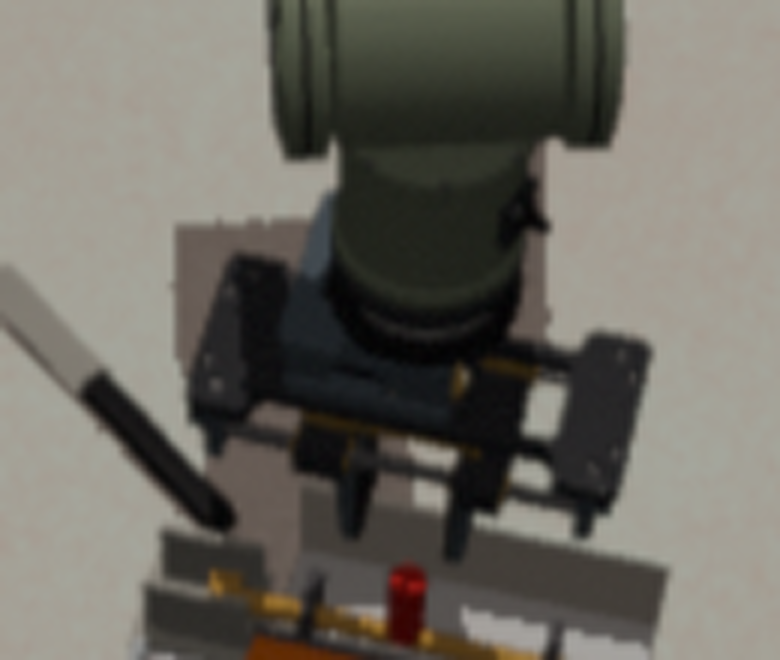

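The fingertips at (353,535) and (455,555) straddle the knob's column (407). I'll descend and grip.

Request:
arm_command([
  {"x":0.04,"y":-0.0005,"z":0.0012,"rx":0,"ry":0,"rz":0,"claw":-0.2},
  {"x":0.065,"y":-0.0005,"z":0.0012,"rx":0,"ry":0,"rz":0,"claw":-0.2},
  {"x":0.08,"y":-0.0005,"z":0.0012,"rx":0,"ry":0,"rz":0,"claw":-0.2},
  {"x":0.0855,"y":-0.0005,"z":0.0012,"rx":0,"ry":0,"rz":0,"claw":-0.2},
  {"x":0.0855,"y":-0.0005,"z":0.0012,"rx":0,"ry":0,"rz":0,"claw":-0.2},
  {"x":0.0855,"y":-0.0005,"z":0.0012,"rx":0,"ry":0,"rz":0,"claw":-0.5},
  {"x":0.0855,"y":-0.0005,"z":0.0012,"rx":0,"ry":0,"rz":0,"claw":-1},
  {"x":0.0855,"y":-0.0005,"z":0.0012,"rx":0,"ry":0,"rz":0,"claw":-1},
  {"x":0.0855,"y":-0.0005,"z":0.0012,"rx":0,"ry":0,"rz":0,"claw":-1},
  {"x":0.0855,"y":-0.0005,"z":0.0012,"rx":0,"ry":0,"rz":0,"claw":-1},
], grip_force=30)

```text
time_s: 16.02
eef_pos: [0.6391, 0.1046, 0.1059]
eef_rot: [-74.4, 89.9, 6.1]
force: [0.5, -0.8, 4.8]
gripper_width: 0.19
```

```bash
python3 - <<'E'
from h import *
from rig import camera
p,R,s=cur();print(p,s["time_s"],s["gripper_width"],s["force"],w2g(p).round(4))
c=camera("scene");crop(c,220,350,160,270,6,"pics/s13.png")
E
```

```text
[0.63909111 0.10455833 0.10590537] 16.025 0.19021557678797033 [ 0.53651655 -0.76223143  4.82093879] [0.     0.0027 0.1059]
```

View pics/s13.png

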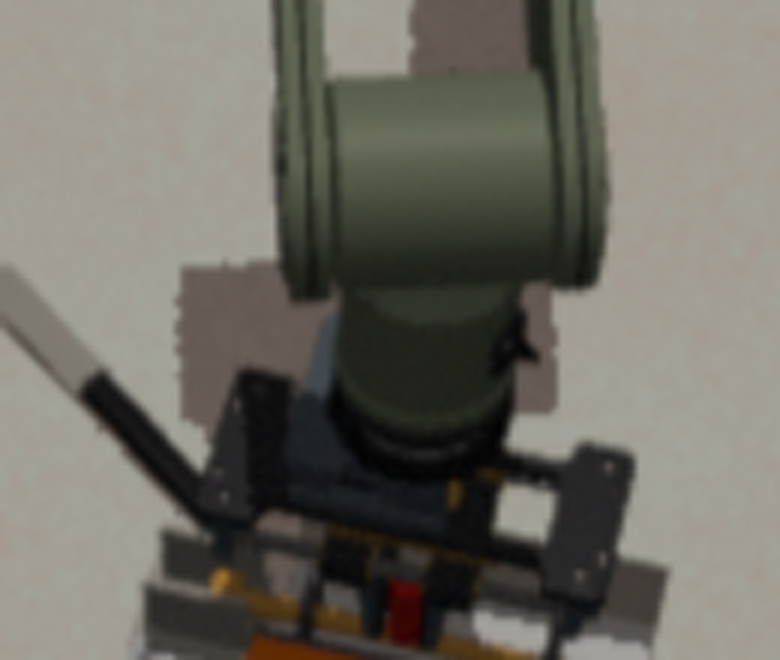

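Gripped: 0.19 is about 17.5 mm, and the knob is 18. Lift 13 mm first.

Request:
arm_command([
  {"x":-0.005,"y":0,"z":0,"rx":0,"ry":0,"rz":0,"claw":-1},
  {"x":-0.01,"y":0,"z":0,"rx":0,"ry":0,"rz":0,"claw":-1},
  {"x":-0.013,"y":0,"z":0,"rx":0,"ry":0,"rz":0,"claw":-1},
  {"x":-0.013,"y":0,"z":0,"rx":0,"ry":0,"rz":0,"claw":-1},
])

```text
time_s: 16.58
eef_pos: [0.6388, 0.1046, 0.1183]
eef_rot: [-59.6, 90.0, 20.9]
force: [2.8, -0.4, -1.6]
gripper_width: 0.187
```

```bash
python3 - <<'E'
from h import *
from rig import camera
p,R,s=cur();print(p,s["time_s"],s["gripper_width"],s["force"],w2g(p).round(4))
c=camera("scene");crop(c,220,350,220,290,6,"pics/s14.png")
E
```

```text
[0.63880155 0.10461035 0.11828402] 16.575 0.18726545302462014 [ 2.77019968 -0.41661025 -1.64401458] [-0.0002  0.0027  0.1183]
```

View pics/s14.png

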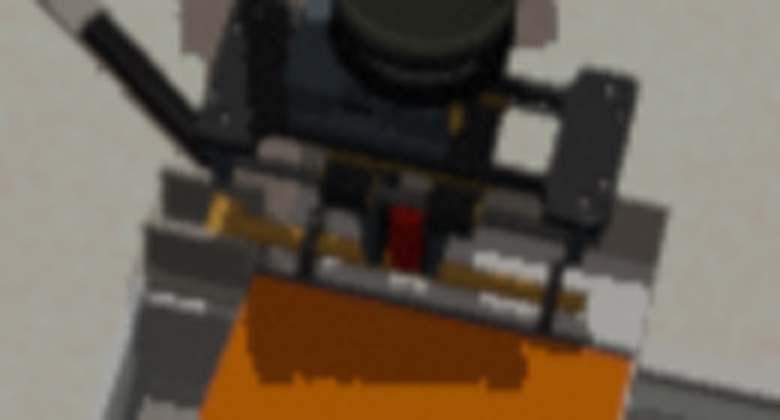

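The bolt rose with the knob (the end block now shows higher in the keeper, at (225,210)). Now draw it 27 mm along tool z.

Request:
arm_command([
  {"x":0,"y":0,"z":0.007,"rx":0,"ry":0,"rz":0,"claw":-1},
  {"x":0,"y":0,"z":0.014,"rx":0,"ry":0,"rz":0,"claw":-1},
  {"x":0,"y":0,"z":0.021,"rx":0,"ry":0,"rz":0,"claw":-1},
  {"x":0,"y":0,"z":0.027,"rx":0,"ry":0,"rz":0,"claw":-1},
  {"x":0,"y":0,"z":0.027,"rx":0,"ry":0,"rz":0,"claw":-1},
  {"x":0,"y":0,"z":0.027,"rx":0,"ry":0,"rz":0,"claw":-1},
])

```text
time_s: 17.38
eef_pos: [0.6431, 0.1317, 0.1182]
eef_rot: [-7.0, 90.0, 73.5]
force: [2.3, 0.5, -1.0]
gripper_width: 0.193
```

```bash
python3 - <<'E'
from h import *
from rig import camera
p,R,s=cur();print(p,s["time_s"],s["gripper_width"],s["force"],w2g(p).round(4))
c=camera("scene");np.savez("s15.npz",**c);crop(c,220,350,220,290,6,"pics/s15.png")
c=camera("top");crop(c,180,340,85,195,5,"pics/t15.png")
E
```

```text
[0.643138   0.13165988 0.1181777 ] 17.375 0.19296965021507353 [ 2.30735316  0.52996591 -1.04703602] [-0.0004  0.0301  0.1182]
```

View pics/s15.png

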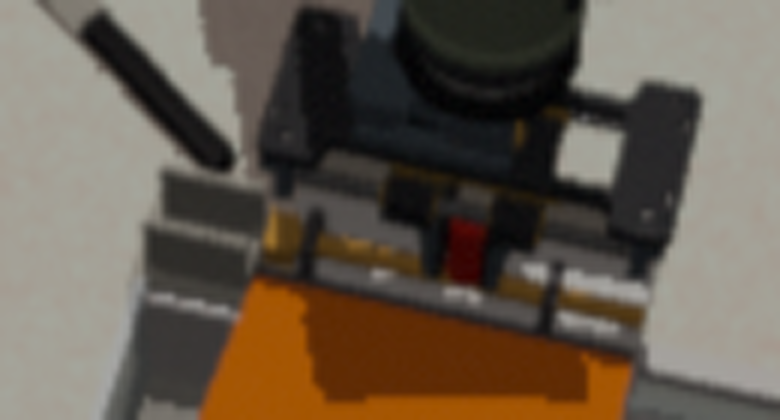

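View pics/t15.png

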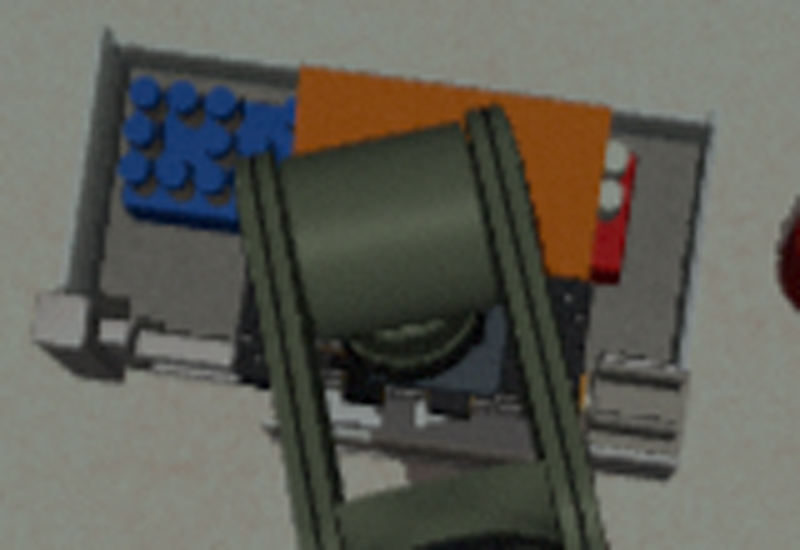

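Drawn: the end block at (280,235) is clear of the keeper and the gate still shut. The knob moved 27.4 mm and the side force is low, so it isn't at the stop. Now swing the gate about its hinge, r≈190 mm, to 0.29 rad.

Request:
arm_command([
  {"x":0,"y":0.0048,"z":0.0001,"rx":0.025,"ry":0,"rz":0,"claw":-1},
  {"x":0,"y":0.0095,"z":0.0002,"rx":0.05,"ry":0,"rz":0,"claw":-1},
  {"x":0,"y":0.019,"z":0.001,"rx":0.1,"ry":0,"rz":0,"claw":-1},
  {"x":0,"y":0.0284,"z":0.0021,"rx":0.15,"ry":0,"rz":0,"claw":-1},
  {"x":0,"y":0.0377,"z":0.0038,"rx":0.2,"ry":0,"rz":0,"claw":-1},
  {"x":0,"y":0.047,"z":0.0059,"rx":0.25,"ry":0,"rz":0,"claw":-1},
  {"x":0,"y":0.0543,"z":0.0079,"rx":0.29,"ry":0,"rz":0,"claw":-1},
  {"x":0,"y":0.0543,"z":0.0079,"rx":0.29,"ry":0,"rz":0,"claw":-1},
  {"x":0,"y":0.0543,"z":0.0079,"rx":0.29,"ry":0,"rz":0,"claw":-1},
  {"x":0,"y":0.0543,"z":0.0079,"rx":0.29,"ry":0,"rz":0,"claw":-1},
])

```text
time_s: 18.73
eef_pos: [0.5909, 0.1474, 0.118]
eef_rot: [-174.6, 90.0, -110.7]
force: [2.5, -1.6, -0.1]
gripper_width: 0.193
```

```bash
python3 - <<'E'
from h import *
from rig import camera
p,R,s=cur();print(p,s["time_s"],s["gripper_width"],s["force"],w2g(p).round(4),s["dq"].round(1))
c=camera("scene");np.savez("s16.npz",**c);crop(c,200,360,190,300,5,"pics/s16.png");cv2.imwrite("pics/s16f.png",c["pixels"][:,:,::-1])
c=camera("top");crop(c,180,340,85,195,5,"pics/t16.png")
E
```

```text
[0.5908875  0.14744792 0.11804808] 18.725 0.19307505749667112 [ 2.51208862 -1.60813954 -0.10743477] [-0.0546  0.037   0.118 ] [-0.1  0.1 -0.   0.1 -0.2  0. ]
```

View pics/s16.png

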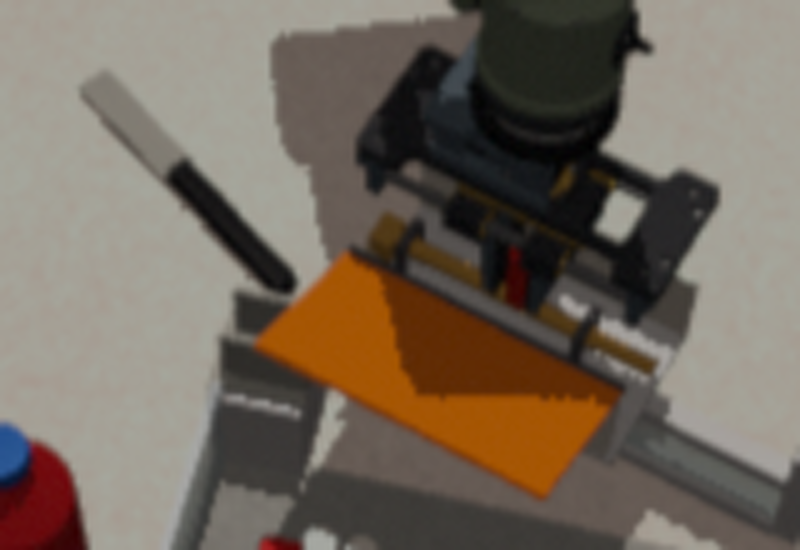

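View pics/t16.png

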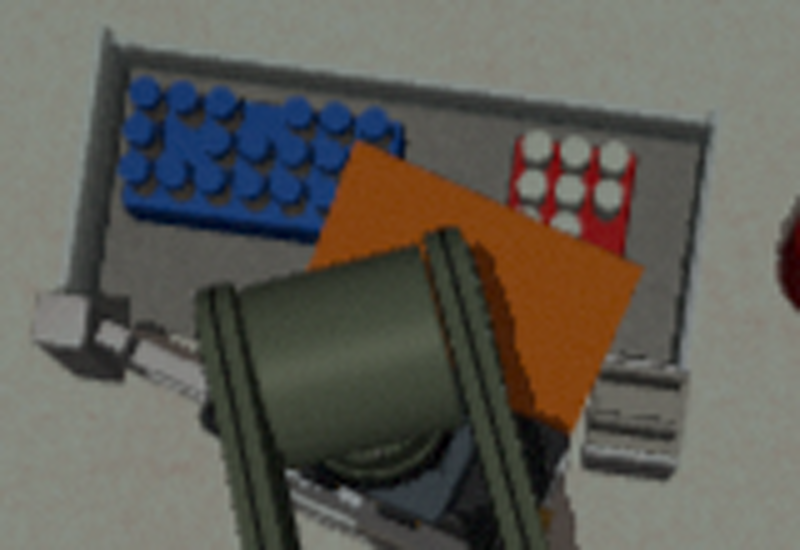

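View pics/s16f.png

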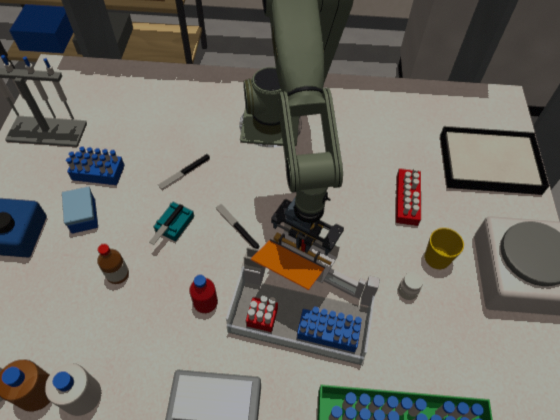

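The gate stands ajar: the flap's edge turned from 7° to 23° in the top crop, about 0.285 rad. The knob radius is 191 mm against 190 before, so the bolt is still drawn by roughly 26 mm or more. The arm is still, the spatula is on the box, and the bystanders are untouched. Handing in.

```bash
python3 - <<'E'
from rig import finish_job,observe
print(finish_job()); s=observe(); print(s["time_s"],s["gripper_width"],s["eef_pos"])
E
```

```text
the job is handed in; nothing more can be done
None
the job is handed in; nothing more can be done
```

I finished the job and handed it in at about 19 s of the 61 s allowed. `finish_job()` gives no verdict, so what follows rests on my own last checks.

**What I did:**
- I levered the orange flap back with the small spatula from the teal box and laid the spatula back across the box.
- I gripped the red knob and lifted the bolt 12.4 mm (13 mm commanded). I then drew it 27.4 mm and swung the gate towards the robot.

**Last checks:**
- **Gate:** it stands about 0.285 rad open, judged by the flap turning from 7° to 23° in the top view. The joints had stopped moving.
- **Bolt:** the knob sat 191 mm from the gate hinge against 190 mm before the swing, so by my estimate it is still drawn at least 26 mm. The gripper opening of 0.193 (about 17.5 mm) fits the 18 mm knob.
- **Flap and spatula:** the flap lies back. The spatula rests on the box where it lay before, with its handle top at z = 0.060 m.
- **Bystanders:** in the last picture the bottles, beaker and jar look undisturbed; I did not measure their positions.

**What went wrong or disagreed:**
- The first grasp closed above the spatula handle. The fingertips turned out to end about 25 mm short of the reported TCP. I measured this with the depth image and corrected every later grasp for it.
- My first move call was refused because the rows left out the unused turn values.
- One automatic measurement of the handle's outline came out too wide (38 mm instead of 14 mm), so I relied on the picture instead.

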